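Load and clamp the bait moulds

ROBOT

A 6-joint arm with a two-finger parallel gripper is mounted at the origin on the work surface. World frame = base frame: x ahead of the robot, y to its left, z up, the work surface at z = 0. Lengths are in m, angles in rad, forces in N, time in s.
With the tool pointing down it reaches from about 0.35 to 0.775 m from the base axis. Payload 7.3 kg.
Tool frame: the origin (TCP) lies midway between the tips of the shut fingers; the grasp point (between the pads) lies 19 mm behind it; z points along the fingers, y is the line along which they close (so a half turn about z gives the same grasp; the last joint's range is limited). The gripper opens to 92 mm and grips with 3 to 60 N. Pads are 19 mm wide; open, the fingers measure 130 mm over their backs; the gripper's body (75 mm by 190 mm) begins 47 mm behind the grasp point.
Start: joints at [-1.356, 0.342, 1.524, -0, 1.275, -0.146], TCP at [0.185, -0.491, 0.227] pointing down, gripper open.
Joint ranges: [-2.53, 2.53], [-0.77, 2.02], [0.04, 2.7], [-1, 4.14], [0.28, 2.66], [-3.11, 3.11]. Speed limits (rad/s): [2.57, 2.57, 3.14, 3.14, 3.14, 3.14].

INTERFACE

Orientations are given as a unit quaternion [x, y, z, w].
In Python, from bench import manip gives the robot as it stands.
- The arm moves only by the tool drive_tool, never from a script. Its argument "motion" is a list of rows, each an object with "linear": the shift along the world's x, y, z each as a share of 15 cm, from -1 to 1, a list of three; "angular": the turn, a rotation vector about the world's x, y, z each as a share of 0.1 rad, from -1 to 1, a list of three; "gripper": the opening, from 0 (shut) to 1 (fully open). A call has exactly 10 rows; each row shifts and turns the commanded pose from where the row before left it; what a row does not reach is not made up. A row lasts 1/8 s, in which the tool goes at most 62.5 mm and 10.7 degrees, less where a joint would pass 70% of its speed; a pose out of reach is approached as far as the arm can. A call with a number of a shift or a turn outside -1 to 1 is refused whole. A call with a gripper value outside its range is refused whole. The fingers move at their own pace and stop on an object; the grip force is fixed at half the most. Time passes only in rows, so rows that do not move let the fingers close, or fill a call up. It gives the time, the measured TCP pose, the force, the opening and the grip force at its end, in the units of the state.
- manip.state(): the state, without advancing time (a new reading comes with each control period).
- manip.snapshot(name): name is "side" or "top" or "wrist"; returns the picture (420x560x3 uint8, red, green, blue); there is no depth.
- manip.get_calibration(name): a dict with "intrinsics" (3x3 intrinsics, pixels), "pose" (4x4, takes a point from camera to world coordinates). Camera axes: x right, y down, z forward; pixel columns grow to the right and rows downward; lengths in m; the calibration is good to about 2 mm. A picture is of the moment at which its call begins: read the wrist's pose just before it. get_calibration takes no time and is no camera call; for the wrist camera it gives the pose at the moment of the call.
- manip.hand_in(): hands the job in; it is judged then, once.
The state is a dict: "clock": time; "q": joint angles; "joint_velocities": joint speeds; "effort": joint torques, N m; "tool_pos": TCP position; "orientation": TCP orientation; "wrist_force": force on the tool from outside, world axes, zero at the start; "moment": the same for the moment, N m; "gripper_width": opening from 0.0 (shut) to 1.0 (fully open); "grip_force": force on a finger pad.
Only numpy, scipy, OpenCV 4.12 (cv2) and the standard library are available. Lean on these libraries where they do the work, as an engineer would, in place of code of your own. Each camera call takes 0.05 s, during which the arm holds its last target. There are 200 camera calls.

TASK

First move the thermometer gun off the clamp housing and lay it down, the same side up as now, barrel in the middle of the cork mat. Then slide every bait mould on the table into the bay of its own width, nose first, fully home against the stop, with the fill-port end left sticking out, and only when all are home turn the left clamp knob (left as the robot sees it) and after it the right one clockwise to their end stops. Leave the two small jars and the spoon that stand among these things where they are.

Things in the scene. Friction and masses are not known exactly. Their poses are not given: they have to be found in the camera images.
- housing: Fixed blue clamp housing on a 6 mm base plate. Origin: on the table under the middle of the row of bay mouths; x points into the bays, z up. Base plate x -125 (bare apron before the mouths) to +120 mm, 256 mm wide. Three bays, x = 0 to a solid stop at 75 mm, 25 mm high inside, floor z = 6; 16 mm high lead-ins reach 14 mm before them. Roof z = 37.
- mould_wide: Wide two-part aluminium bait mould, a flat block 110 long x 54 wide x 22 mm high, 0.33 kg (true mass 0.8 to 1.25 times). Origin: centre of its underside. x runs along it to the plain nose end; a brass fill port (18 mm across, 4 mm high) stands on top 39 mm behind the centre, near the tail. Starts flat on the table. It may be absent (None).
- nose_wide (a point): Lower edge, middle, of the nose end of the wide mould (55 mm ahead of its origin).
- stop_wide (a point): Floor at the far end of the left (its +y side) bay, 56.5 mm wide: x = 75, y = 85, z = 6 mm of the housing (y is to its left). A mould that is home has its nose point here, its tail sticking 35 mm out of the mouth.
- mould_narrow: Narrow two-part aluminium bait mould, a flat block 110 long x 34 wide x 22 mm high, 0.21 kg (true mass 0.8 to 1.25 times). Origin: centre of its underside. x runs along it to the plain nose end; a brass fill port (18 mm across, 4 mm high) stands on top 39 mm behind the centre, near the tail. Starts flat on the table. It may be absent (None).
- nose_narrow (a point): Lower edge, middle, of the nose end of the narrow mould (55 mm ahead of its origin).
- stop_narrow (a point): Floor at the far end of the middle bay, 36.5 mm wide: x = 75, y = 0, z = 6 mm of the housing (y is to its left). A mould that is home has its nose point here, its tail sticking 35 mm out of the mouth.
- mould_medium: Medium two-part aluminium bait mould, a flat block 110 long x 44 wide x 22 mm high, 0.27 kg (true mass 0.8 to 1.25 times). Origin: centre of its underside. x runs along it to the plain nose end; a brass fill port (18 mm across, 4 mm high) stands on top 39 mm behind the centre, near the tail. Starts flat on the table. It may be absent (None).
- nose_medium (a point): Lower edge, middle, of the nose end of the medium mould (55 mm ahead of its origin).
- stop_medium (a point): Floor at the far end of the right (its -y side) bay, 46.5 mm wide: x = 75, y = -85, z = 6 mm of the housing (y is to its left). A mould that is home has its nose point here, its tail sticking 35 mm out of the mouth.
- thermometer: Yellow and black infrared thermometer gun on its side, 0.16 to 0.25 kg. Origin: under the centre of its barrel. Barrel along x: 120 long x 42 wide x 36 mm high, lens at +x. A handle 34 wide, 30 thick leaves its -y side near the rear (x about -36) and ends at y = -91 mm; both sides are free to grip from x = -15 mm forward. Starts on the apron across the mouths, underside 6 mm above the table.
- mat: Cork mat on the table to the left, 150 x 150 x 3 mm, fixed. Origin: centre of its underside; top at z = 3 mm.
- knob_left (a joint): Turn of the left clamp knob in rad: 0 is slack, grows as it is turned clockwise seen from above, end stop at 2.6 (tight); starts at 0 to 0.5. Stays where it is left, turns with light friction (0.06 N m).
- knob_left_grip (a point): On the axis of the left clamp knob (x = 82, y = 42.5 mm of the housing), 74 mm above the table: the height to grip. A black disc 44 mm across on the roof, with an upright bar on top, 42 long x 14 wide, reaching from 51 to 81 mm above the table. At joint value 0 the bar lies along the housing's x, its white mark towards the mouths.
- knob_right (a joint): Turn of the right clamp knob in rad: 0 is slack, grows as it is turned clockwise seen from above, end stop at 2.6 (tight); starts at 0 to 0.5. Stays where it is left, turns with light friction (0.06 N m).
- knob_right_grip (a point): On the axis of the right clamp knob (x = 82, y = -42.5 mm of the housing), 74 mm above the table: the height to grip. A black disc 44 mm across on the roof, with an upright bar on top, 42 long x 14 wide, reaching from 51 to 81 mm above the table. At joint value 0 the bar lies along the housing's x, its white mark towards the mouths.
- jar_a: Small grey jar with white lid, 38 across, 45 mm high; loose bystander, not part of the job. Origin: centre of its underside.
- jar_b: Another small grey jar with white lid, 38 across, 45 mm high; loose bystander, not part of the job. Origin: centre of its underside.
- spoon: Wooden-handled spoon, 200 mm long, lying; loose bystander, not part of the job. Origin: centre of its underside.
Mind the look-alikes: they are no part of the job. Leave any blue or pink look-alike of the mould_medium alone.

How it is judged:
By the outcome, as a careful person would: the job done as asked, in the order asked, and still so for the second after the job is handed in, with the robot touching nothing.
Of mould_wide, mould_narrow, mould_medium only 2 to 3 are there at a start; the rules pass over those that are not, and their reading is None.
At some moment in a run one of mould_wide, mould_narrow, mould_medium, thermometer may be knocked a few centimetres aside while the robot is not near it.
Once in a run the grip may slacken for a moment while it holds something.
It also fails if it takes over 210 s, if anything falls off the work surface, if the arm or the gripper's body presses on something with over 40 N, if the wrist force passes 120 N, or if a joint passes its speed limit or range.

## Working session

There is one attempt and no reset: what is moved stays moved. The work goes in short steps, Python scripts to look and compute and a tool call to move; the robot and the scene stay as the last step left them, time stands still between calls to the robot, and variables do not carry over. Pictures are saved under pics/ and viewed, at most 14 in all, crops included, and the job is handed in when it is done.

Besides the shell and the picture viewer there is one more tool, called after "Emit:" in YAML: its name, and indented under it one key for each argument. drive_tool: Moves the arm, as the interface text tells. Shift numbers are shares of 15 cm and turn numbers shares of 0.1 rad, none past 1 either way. Its arguments: {"type":"object","properties":{"motion":{"type":"array"}},"required":["motion"]}

```bash
mkdir -p pics; ls; python3 - <<'E'
from bench import manip
import cv2,numpy as np
np.set_printoptions(precision=4,suppress=True)
for n in ["top","side"]:
    im=manip.snapshot(n); cv2.imwrite(f"pics/{n}0.png",cv2.resize(im[:,:,::-1],None,fx=1.42,fy=1.42,interpolation=cv2.INTER_CUBIC))
    np.save(f"pics/{n}0.npy",im)
    c=manip.get_calibration(n);print(n,c)
print(manip.state())
E
```

```text
pics
top {'intrinsics': array([[459.2113,   0.    , 281.8226],
       [  0.    , 459.2113, 209.3197],
       [  0.    ,   0.    ,   1.    ]]), 'pose': array([[ 0.019 , -0.9979,  0.0622,  0.4422],
       [-0.9998, -0.0184,  0.0094, -0.0645],
       [-0.0083, -0.0624, -0.998 ,  1.5033],
       [ 0.    ,  0.    ,  0.    ,  1.    ]])}
side {'intrinsics': array([[410.2789,   0.    , 286.8816],
       [  0.    , 410.2789, 203.6399],
       [  0.    ,   0.    ,   1.    ]]), 'pose': array([[-0.9046, -0.2145,  0.3684,  0.162 ],
       [-0.4259,  0.4927, -0.7589,  0.6914],
       [-0.0188, -0.8434, -0.537 ,  0.5908],
       [ 0.    ,  0.    ,  0.    ,  1.    ]])}
{'clock': 0.1, 'q': array([-1.356 ,  0.3427,  1.5249,  0.    ,  1.2754, -0.146 ]), 'joint_velocities': array([ 0.0015, -0.0013, -0.0039, -0.0004,  0.0004, -0.0008]), 'effort': array([  0.0012, -43.2008, -24.4693,   0.0718,   0.0526,  -0.    ]), 'tool_pos': array([ 0.1853, -0.4909,  0.2261]), 'orientation': array([ 0.9838,  0.1794, -0.    , -0.0007]), 'wrist_force': array([-0.2786, -0.1104, -0.1298]), 'moment': array([ 0.0091, -0.0276,  0.033 ]), 'grip_force': 0.0, 'gripper_width': 1.004189947058413}
```

View pics/top0.png

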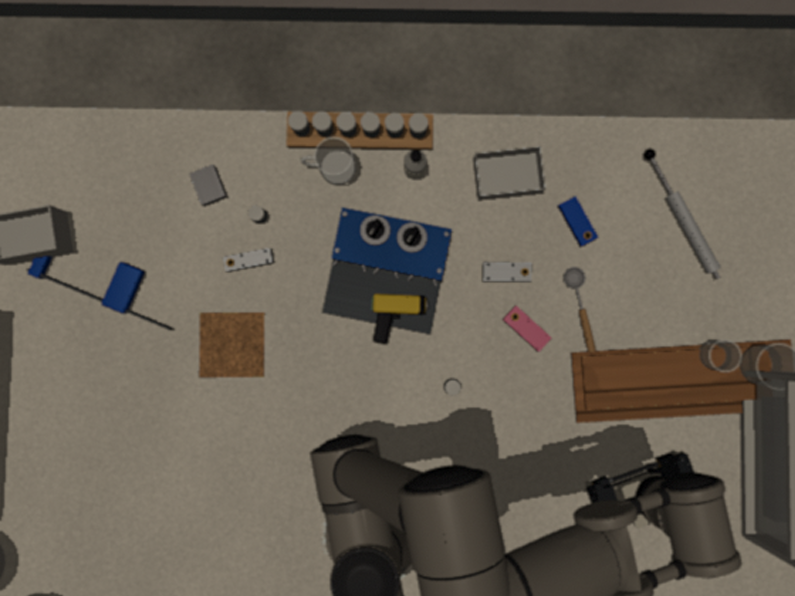

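View pics/side0.png

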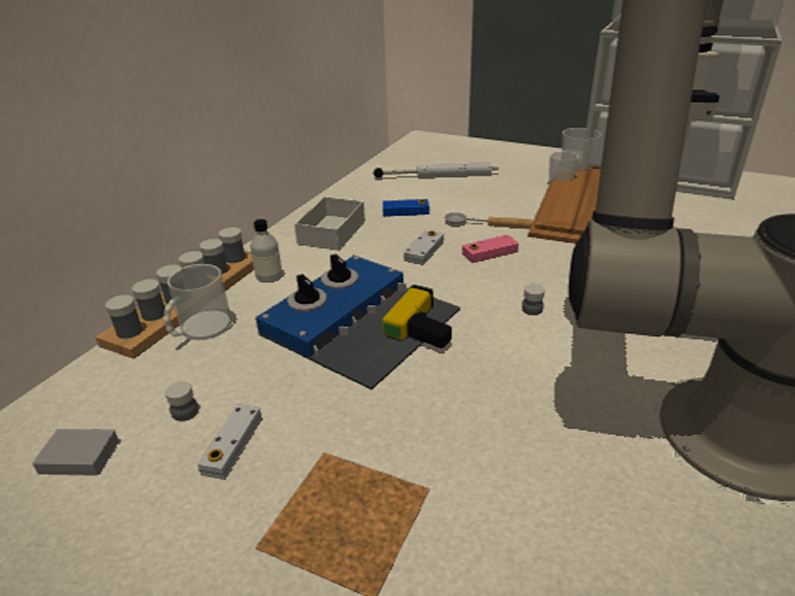

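```bash
cat > h.py <<'E'
from bench import manip
import cv2,numpy as np,time
from scipy.spatial.transform import Rotation as R
np.set_printoptions(precision=4,suppress=True)
def ray(cal,uv,z):
    K,P=cal["intrinsics"],cal["pose"]
    d=P[:3,:3]@np.linalg.solve(K,[uv[0],uv[1],1]); o=P[:3,3]
    return o+d*(z-o[2])/d[2]
def proj(cal,p):
    K,P=cal["intrinsics"],cal["pose"]
    c=K@(P[:3,:3].T@(np.asarray(p)-P[:3,3])); return c[:2]/c[2]
def st():
    s=manip.state(); e=R.from_quat(s["orientation"]).as_matrix()
    print("t",round(s["clock"],2),"pos",s["tool_pos"],"z",e[:,2],"ydir deg",round(np.degrees(np.arctan2(e[1,1],e[0,1])),2),"q",s["q"],"F",s["wrist_force"],"w",round(s["gripper_width"],3),"g",round(s["grip_force"],1)); return s
E
python3 - <<'E'
from h import *
im=np.load("pics/top0.npy")[:,:,::-1]
a=cv2.resize(im[165:200,150:200],None,fx=8,fy=8,interpolation=cv2.INTER_CUBIC)
b=cv2.resize(im[175:210,332:382],None,fx=8,fy=8,interpolation=cv2.INTER_CUBIC)
c=cv2.resize(im[140:245,220:325],None,fx=3,fy=3,interpolation=cv2.INTER_CUBIC)
o=np.zeros((600,800,3),np.uint8);o[:280,:400]=a;o[:280,400:]=b;o[282:597,:315]=c
d=cv2.resize(im[185:245,245:310],None,fx=5,fy=5,interpolation=cv2.INTER_CUBIC);o[285:585,400:725]=d
cv2.imwrite("pics/crop1.png",o)
E
```

```text
(no output)
```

View pics/crop1.png

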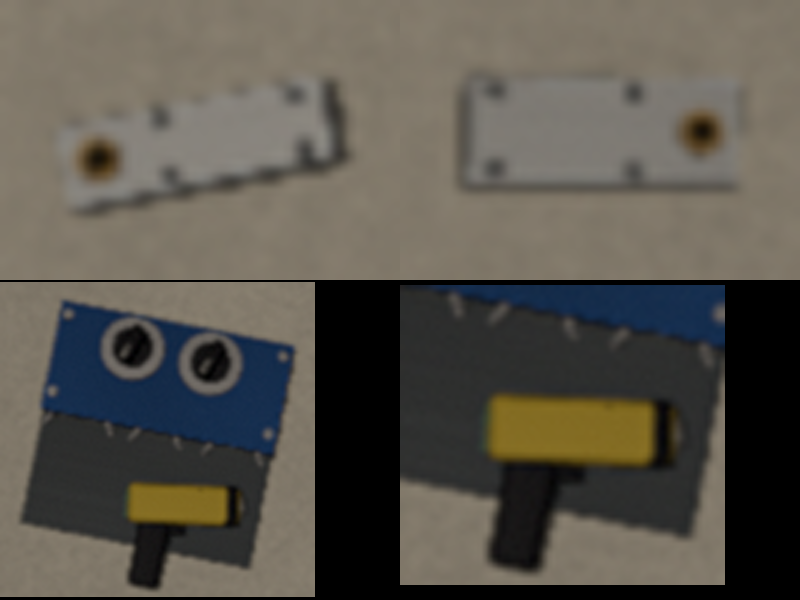

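```bash
cat >> h.py <<'E'
from scipy.optimize import least_squares
def fit(cal,uv,loc,x0):
    """fit planar pose (x,y,yaw) of points loc (body frame, z above table) to pixels uv"""
    def f(p):
        c,s=np.cos(p[2]),np.sin(p[2])
        return np.ravel([proj(cal,[p[0]+c*l[0]-s*l[1],p[1]+s*l[0]+c*l[1],l[2]])-u for l,u in zip(loc,uv)])
    r=least_squares(f,x0); return r.x,np.abs(r.fun).max()
E
python3 - <<'E'
from h import *
c=manip.get_calibration("top")
def cv(p,ox,oy,k,u0,v0): return [(p[0]-ox+.5)/k-.5+u0,(p[1]-oy+.5)/k-.5+v0]
H=[cv(p,0,282,3,220,140) for p in [(62,300),(294,347),(43,408),(271,457),(22,522),(248,568)]]
L=[(.12,.128,.037),(.12,-.128,.037),(0,.128,.037),(0,-.128,.037),(-.125,.128,.006),(-.125,-.128,.006)]
p,e=fit(c,H,L,[.5,0,-.18]);print("housing",p,np.degrees(p[2]),e)
N=[cv(q,0,0,8,150,165) for q in [(62,130),(72,210),(325,80),(338,160),(99,158)]]
L=[(-.055,.017,.022),(-.055,-.017,.022),(.055,.017,.022),(.055,-.017,.022),(-.039,0,.026)]
p,e=fit(c,N,L,[.5,.2,-1.4]);print("narrow",p,np.degrees(p[2]),e)
M=[cv(q,400,0,8,332,175) for q in [(738,185),(738,80),(465,185),(467,78),(701,131)]]
L=[(-.055,.022,.022),(-.055,-.022,.022),(.055,.022,.022),(.055,-.022,.022),(-.039,0,.026)]
p,e=fit(c,M,[l for l in L],[.5,-.3,1.6]);print("medium",p,np.degrees(p[2]),e)
T=[cv(q,400,285,5,245,185) for q in [(490,395),(488,461),(677,403),(673,467)]]
L=[(-.06,.021,.042),(-.06,-.021,.042),(.06,.021,.042),(.06,-.021,.042)]
p,e=fit(c,T,L,[.5,-.1,-1.6]);print("therm",p,np.degrees(p[2]),e)
k=1.42
print("mat",np.mean([ray(c,((u+.5)/k-.5,(v+.5)/k-.5),.003) for u,v in [(200,313),(264,313),(264,377),(200,377)]],0))
for n,(u,v) in dict(ja=(258,214),jb=(453,386)).items(): print(n,ray(c,(u/k,v/k),.045))
for n,(u,v) in dict(bowl=(573,278),handle=(592,352)).items(): print(n,ray(c,(u/k,v/k),.005))
for n,(u,v) in dict(pink1=(503,316),pink2=(551,340)).items(): print(n,ray(c,(u/k,v/k),.022))
st()
E
```

```text
housing [ 0.5967 -0.0173 -0.1831] -10.491101664028925 1.1922052450678393
narrow [ 0.615   0.3003 -1.3709] -78.54947995922309 0.43104416548055724
medium [ 0.5982 -0.292   1.5836] 90.7324782448229 0.22481359050686933
therm [ 0.5186 -0.0483 -1.5908] -91.14403479759665 0.3722253233525521
mat [0.4192 0.3349 0.003 ]
ja [0.7158 0.2746 0.045 ]
jb [ 0.3378 -0.1717  0.045 ]
bowl [ 0.5872 -0.4472  0.005 ]
handle [ 0.4183 -0.4909  0.005 ]
pink1 [ 0.4961 -0.2846  0.022 ]
pink2 [ 0.4439 -0.3935  0.022 ]
t 0.1 pos [ 0.1853 -0.4909  0.2261] z [-0.0003  0.0013 -1.    ] ydir deg -69.33 q [-1.356   0.3427  1.5249  0.      1.2754 -0.146 ] F [-0.2786 -0.1104 -0.1298] w 1.004 g 0.0
```

Emit:
drive_tool:
  motion:
    - {"linear": [0.22, 0.28, 0.05], "angular": [0, 0, 1], "gripper": 1}
    - {"linear": [0.22, 0.28, 0.05], "angular": [0, 0, 1], "gripper": 1}
    - {"linear": [0.22, 0.28, 0.05], "angular": [0, 0, 1], "gripper": 1}
    - {"linear": [0.22, 0.28, 0.05], "angular": [0, 0, 1], "gripper": 1}
    - {"linear": [0.22, 0.28, 0.05], "angular": [0, 0, 1], "gripper": 1}
    - {"linear": [0.22, 0.28, 0.05], "angular": [0, 0, 1], "gripper": 1}
    - {"linear": [0.22, 0.28, 0.05], "angular": [0, 0, 1], "gripper": 1}
    - {"linear": [0.22, 0.28, 0.05], "angular": [0, 0, 1], "gripper": 1}
    - {"linear": [0.22, 0.28, 0.05], "angular": [0, 0, 1], "gripper": 1}
    - {"linear": [0.22, 0.28, 0.05], "angular": [0, 0, 1], "gripper": 1}

```text
clock: 1.35
tool_pos: [0.5161, -0.0696, 0.3017]
orientation: [0.776, 0.63, -0.0, -0.0]
wrist_force: [1.1, -0.7, 0.4]
gripper_width: 1.0
grip_force: 0.0
```

Emit:
drive_tool:
  motion:
    - {"linear": [0, 0, 0], "angular": [0, 0, 1], "gripper": 1}
    - {"linear": [0, 0, 0], "angular": [0, 0, 0.9], "gripper": 1}
    - {"linear": [0, 0, 0], "angular": [0, 0, 0], "gripper": 1}
    - {"linear": [0, 0, 0], "angular": [0, 0, 0], "gripper": 1}
    - {"linear": [0, 0, 0], "angular": [0, 0, 0], "gripper": 1}
    - {"linear": [0, 0, 0], "angular": [0, 0, 0], "gripper": 1}
    - {"linear": [0, 0, 0], "angular": [0, 0, 0], "gripper": 1}
    - {"linear": [0, 0, 0], "angular": [0, 0, 0], "gripper": 1}
    - {"linear": [0, 0, 0], "angular": [0, 0, 0], "gripper": 1}
    - {"linear": [0, 0, 0], "angular": [0, 0, 0], "gripper": 1}

```text
clock: 2.6
tool_pos: [0.5154, -0.0712, 0.3017]
orientation: [0.714, 0.7, 0.0, 0.0]
wrist_force: [0.2, -0.1, -0.7]
gripper_width: 1.003
grip_force: 0.0
```

```bash
python3 - <<'E'
from h import *
st();c=manip.get_calibration("wrist");im=manip.snapshot("wrist");print(c)
cv2.imwrite("pics/w1.png",cv2.resize(im[:,:,::-1],None,fx=1.42,fy=1.42,interpolation=cv2.INTER_CUBIC))
E
```

```text
t 2.6 pos [ 0.5154 -0.0712  0.3017] z [ 0.0001  0.     -1.    ] ydir deg -1.15 q [-0.2847  0.2855  1.3976  0.      1.4583 -0.2646] F [ 0.1969 -0.0638 -0.7333] w 1.003 g 0.0
{'intrinsics': array([[339.5366,   0.    , 282.2862],
       [  0.    , 339.5366, 200.8997],
       [  0.    ,   0.    ,   1.    ]]), 'pose': array([[ 0.9998, -0.0192, -0.0052,  0.5164],
       [-0.0198, -0.9691, -0.2457, -0.0057],
       [-0.0003,  0.2458, -0.9693,  0.4585],
       [ 0.    ,  0.    ,  0.    ,  1.    ]])}
```

View pics/w1.png

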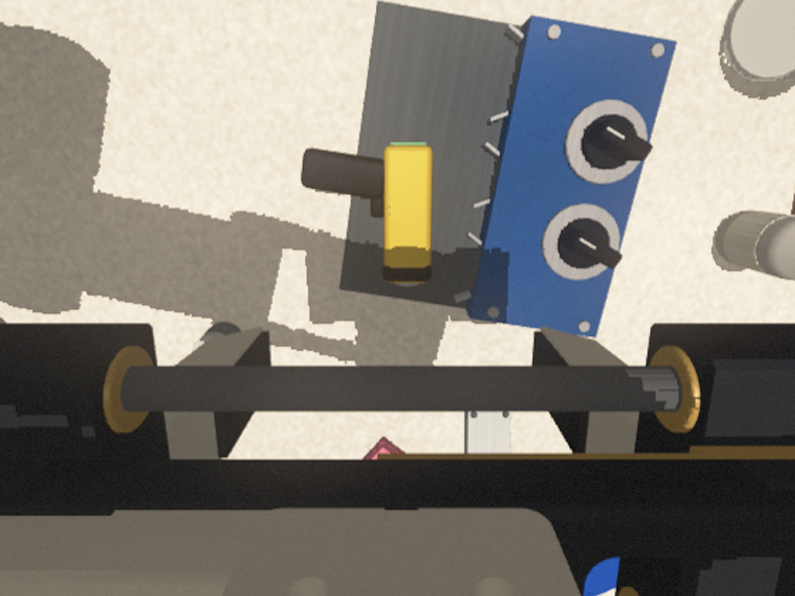

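```bash
python3 - <<'E'
from h import *
c=manip.get_calibration("wrist");k=1.42
g=lambda q:[((u+.5)/k-.5,(v+.5)/k-.5) for u,v in q]
L=[(0,.128,.037),(.12,.128,.037),(.12,-.128,.037),(0,-.128,.037),(-.125,.128,.006),(-.125,-.128,.006)]
p,e=fit(c,g([(531,16),(677,41),(596,336),(467,317),(378,1),(340,289)]),L,[.5,0,-.18]);print("housing",p,np.degrees(p[2]),e)
L=[(-.06,.021,.042),(-.06,-.021,.042),(.06,.021,.042),(.06,-.021,.042)]
print("therm",fit(c,g([(432,146),(385,146),(430,279),(384,279)]),L,[.5,-.1,-1.6]))
for b in [(82,42.5),(82,-42.5)]:
  q=p[:2]+R.from_euler('z',p[2]).as_matrix()[:2,:2]@np.array(b)/1e3
  print("knob",q)
E
```

```text
housing [ 0.5985 -0.0197 -0.1782] -10.210887785246106 1.864326543067392
therm (array([ 0.5211, -0.0491, -1.5975]), np.float64(2.958745553138698))
knob [0.6867 0.0076]
knob [ 0.6717 -0.0761]
```

Emit:
drive_tool:
  motion:
    - {"linear": [0.034, 0.015, -0.3], "angular": [0, 0, 0], "gripper": 1}
    - {"linear": [0, 0, -0.4], "angular": [0, 0, 0], "gripper": 1}
    - {"linear": [0, 0, -0.4], "angular": [0, 0, 0], "gripper": 1}
    - {"linear": [0, 0, -0.4], "angular": [0, 0, 0], "gripper": 1}
    - {"linear": [0, 0, -0.25], "angular": [0, 0, 0], "gripper": 1}
    - {"linear": [0, 0, -0.15], "angular": [0, 0, 0], "gripper": 1}
    - {"linear": [0, 0, -0.04], "angular": [0, 0, 0], "gripper": 1}
    - {"linear": [0, 0, 0], "angular": [0, 0, 0], "gripper": 1}
    - {"linear": [0, 0, 0], "angular": [0, 0, 0], "gripper": 0}
    - {"linear": [0, 0, 0], "angular": [0, 0, 0], "gripper": 0}

```text
clock: 3.9
tool_pos: [0.5209, -0.0691, 0.0113]
orientation: [0.714, 0.7, 0.0, 0.001]
wrist_force: [-0.3, -0.1, 0.0]
gripper_width: 0.83
grip_force: 0.0
```

Emit:
drive_tool:
  motion:
    - {"linear": [0, 0, 0], "angular": [0, 0, 0], "gripper": 0}
    - {"linear": [0, 0, 0], "angular": [0, 0, 0], "gripper": 0}
    - {"linear": [0, 0, 0], "angular": [0, 0, 0], "gripper": 0}
    - {"linear": [0, 0, 0], "angular": [0, 0, 0], "gripper": 0}
    - {"linear": [0, 0, 0], "angular": [0, 0, 0], "gripper": 0}
    - {"linear": [0, 0, 0.1], "angular": [0, 0, 0], "gripper": 0}
    - {"linear": [0, 0, 0.1], "angular": [0, 0, 0], "gripper": 0}
    - {"linear": [0, 0, 0.1], "angular": [0, 0, 0], "gripper": 0}
    - {"linear": [0, 0, 0.1], "angular": [0, 0, 0], "gripper": 0}
    - {"linear": [0, 0, 0.1], "angular": [0, 0, 0], "gripper": 0}

```text
clock: 5.15
tool_pos: [0.5205, -0.069, 0.087]
orientation: [0.714, 0.7, 0.0, 0.0]
wrist_force: [0.5, -0.5, -1.7]
gripper_width: 0.457
grip_force: 30.0
```

Emit:
drive_tool:
  motion:
    - {"linear": [-0.085, 0.32, 0.15], "angular": [0, 0, 0], "gripper": 0}
    - {"linear": [-0.085, 0.32, 0.15], "angular": [0, 0, 0], "gripper": 0}
    - {"linear": [-0.085, 0.32, 0], "angular": [0, 0, 0], "gripper": 0}
    - {"linear": [-0.085, 0.32, 0], "angular": [0, 0, 0], "gripper": 0}
    - {"linear": [-0.085, 0.32, 0], "angular": [0, 0, 0], "gripper": 0}
    - {"linear": [-0.085, 0.32, 0], "angular": [0, 0, 0], "gripper": 0}
    - {"linear": [-0.085, 0.32, 0], "angular": [0, 0, 0], "gripper": 0}
    - {"linear": [-0.085, 0.32, 0], "angular": [0, 0, 0], "gripper": 0}
    - {"linear": [0, 0, 0], "angular": [0, 0, 0], "gripper": 0}
    - {"linear": [0, 0, 0], "angular": [0, 0, 0], "gripper": 0}

```text
clock: 6.4
tool_pos: [0.4183, 0.3147, 0.131]
orientation: [0.714, 0.7, -0.0, 0.0]
wrist_force: [-0.3, -1.6, -2.5]
gripper_width: 0.455
grip_force: 30.0
```

```bash
python3 - <<'E'
from h import *
st();im=manip.snapshot("side")
w=manip.snapshot("wrist");
o=np.hstack([cv2.resize(im[200:420,150:400],(500,440)),cv2.resize(w[:300,190:400],(300,428))[:440] if 0 else cv2.resize(w[:300,150:360],(300,440))])
cv2.imwrite("pics/s2.png",o[:,:,::-1])
E
```

```text
t 6.4 pos [0.4183 0.3147 0.131 ] z [-0.     -0.0006 -1.    ] ydir deg -1.1 q [ 0.4988  0.4371  1.6651 -0.0006  1.0396  0.5183] F [-0.3183 -1.5758 -2.4698] w 0.455 g 30.0
```

View pics/s2.png

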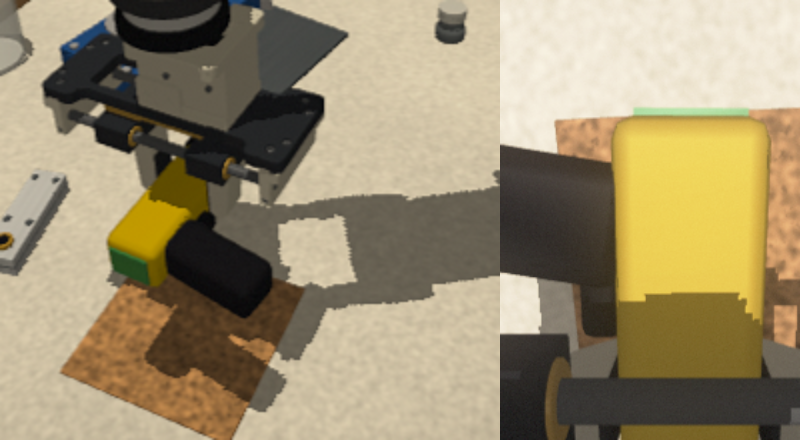

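Emit:
drive_tool:
  motion:
    - {"linear": [0, 0, -0.25], "angular": [0, 0, 0], "gripper": 0}
    - {"linear": [0, 0, -0.25], "angular": [0, 0, 0], "gripper": 0}
    - {"linear": [0, 0, -0.15], "angular": [0, 0, 0], "gripper": 0}
    - {"linear": [0, 0, -0.09], "angular": [0, 0, 0], "gripper": 0}
    - {"linear": [0, 0, -0.05], "angular": [0, 0, 0], "gripper": 0}
    - {"linear": [0, 0, -0.02], "angular": [0, 0, 0], "gripper": 0}
    - {"linear": [0, 0, 0], "angular": [0, 0, 0], "gripper": 0}
    - {"linear": [0, 0, 0], "angular": [0, 0, 0], "gripper": 0}
    - {"linear": [0, 0, 0], "angular": [0, 0, 0], "gripper": 0}
    - {"linear": [0, 0, 0], "angular": [0, 0, 0], "gripper": 0.5}

```text
clock: 7.75
tool_pos: [0.4191, 0.3155, 0.0101]
orientation: [0.714, 0.7, 0.001, 0.0]
wrist_force: [-0.3, 0.1, 0.4]
gripper_width: 0.491
grip_force: 0.0
```

Emit:
drive_tool:
  motion:
    - {"linear": [0, 0, 0], "angular": [0, 0, 0], "gripper": 0.7}
    - {"linear": [0, 0, 0], "angular": [0, 0, 0], "gripper": 0.9}
    - {"linear": [0, 0, 0], "angular": [0, 0, 0], "gripper": 0.9}
    - {"linear": [0, 0, 0], "angular": [0, 0, 0], "gripper": 0.9}
    - {"linear": [0, 0, 0.1], "angular": [0, 0, 0], "gripper": 0.9}
    - {"linear": [0, 0, 0.3], "angular": [0, 0, 0], "gripper": 1}
    - {"linear": [0, 0, 0.4], "angular": [0, 0, 0], "gripper": 1}
    - {"linear": [0.2, 0, 0.3], "angular": [0, 0, 0], "gripper": 1}
    - {"linear": [0.4, 0, 0.1], "angular": [0, 0, 0], "gripper": 1}
    - {"linear": [0.4, -0.1, 0], "angular": [0, 0, 0], "gripper": 1}

```text
clock: 9.0
tool_pos: [0.5705, 0.3011, 0.1932]
orientation: [0.713, 0.701, 0.003, 0.001]
wrist_force: [0.4, 1.2, -0.8]
gripper_width: 1.001
grip_force: 0.0
```

```bash
python3 - <<'E'
from h import *
st();c=manip.get_calibration("wrist")
t=manip.snapshot("top")
w=manip.snapshot("wrist");np.save("pics/w3.npy",w)
o=np.zeros((600,800,3),np.uint8)
o[:300,:]=cv2.resize(t[110:275,130:450],(800,412),interpolation=cv2.INTER_CUBIC)[56:356]
o[300:,:400]=cv2.resize(w,(400,300),interpolation=cv2.INTER_AREA)
o[300:580,400:]=cv2.resize(t[200:277,125:235],(400,280),interpolation=cv2.INTER_CUBIC)
cv2.imwrite("pics/s3.png",o[:,:,::-1]); np.save("pics/t3.npy",t)
E
```

```text
t 9.0 pos [0.5705 0.3011 0.1932] z [ 0.0056  0.0026 -1.    ] ydir deg -1.04 q [0.3668 0.5864 1.2183 0.0004 1.3307 0.3848] F [ 0.3947  1.1733 -0.8189] w 1.001 g 0.0
```

View pics/s3.png

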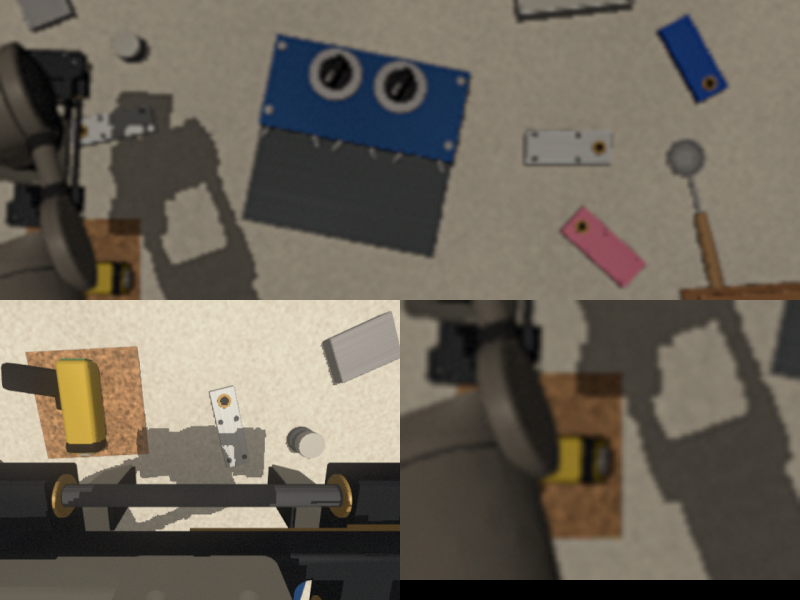

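```bash
python3 - <<'E'
from h import *
c=manip.get_calibration("wrist");k=1/1.4
g=lambda u,v:((u+.5)/k-.5,(v-300+.5)/k-.5)
print("mat",np.mean([ray(c,g(*q),.003) for q in [(26,353),(137,346),(148,452),(48,458)]],0))
a=[ray(c,g(*q),.039) for q in [(57,361),(96,361),(105,450),(66,449)]];print("th",np.mean(a,0),a)
L=[(-.055,-.017,.022),(-.055,.017,.022),(-.039,0,.026),(.055,.017,.022),(.055,-.017,.022)]
w=cv2.cvtColor(np.load("pics/w3.npy"),cv2.COLOR_RGB2BGR)
cv2.imwrite("pics/c3.png",cv2.resize(w[110:240,270:370],None,fx=4.5,fy=4.5,interpolation=cv2.INTER_CUBIC))
E
```

```text
mat [0.4182 0.3353 0.003 ]
th [0.4231 0.3358 0.039 ] [array([0.4021, 0.3915, 0.039 ]), array([0.4489, 0.3904, 0.039 ]), array([0.4462, 0.2793, 0.039 ]), array([0.3952, 0.282 , 0.039 ])]
```

View pics/c3.png

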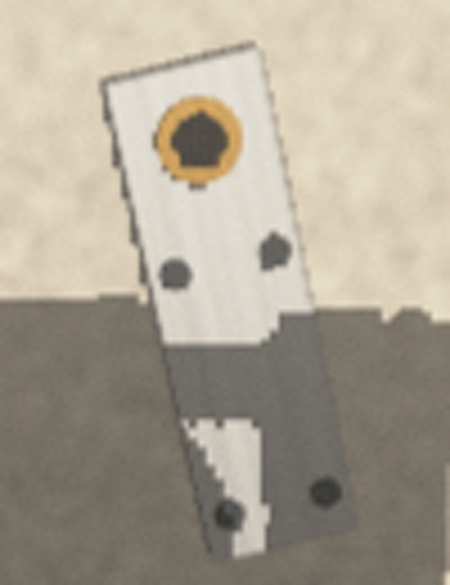

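```bash
python3 - <<'E'
from h import *
c=manip.get_calibration("wrist");k=4.5
g=lambda q:[((u+.5)/k-.5+270,(v+.5)/k-.5+110) for u,v in q]
L=[(-.055,-.017,.022),(-.055,.017,.022),(-.039,0,.026),(.055,.017,.022),(.055,-.017,.022)]
p,e=fit(c,g([(108,82),(258,47),(199,139),(356,522),(213,558)]),L,[.6,.3,-1.4]);print(p,np.degrees(p[2]),e)
gp=p[:2]-.030*np.array([np.cos(p[2]),np.sin(p[2])]);s=st()
print("grasp",gp,"d",(gp-s["tool_pos"][:2])/.15,"yaw",(p[2]+np.pi/2+np.radians(1.04))/.1)
E
```

```text
[ 0.6122  0.3016 -1.3585] -77.83605379532874 2.0836939108370416
t 9.1 pos [0.5734 0.2977 0.1896] z [ 0.0035 -0.0002 -1.    ] ydir deg -1.37 q [ 0.361   0.5927  1.2173 -0.0015  1.3284  0.3853] F [ 0.6657 -0.2834 -0.1051] w 0.997 g 0.0
grasp [0.6058 0.3309] d [0.2165 0.2219] yaw 2.304523355277226
```

Emit:
drive_tool:
  motion:
    - {"linear": [0.1, 0.1, 0], "angular": [0, 0, 1], "gripper": 1}
    - {"linear": [0.1, 0.1, 0], "angular": [0, 0, 1], "gripper": 1}
    - {"linear": [0.016, 0.022, 0], "angular": [0, 0, 0.3], "gripper": 1}
    - {"linear": [0, 0, 0], "angular": [0, 0, 0], "gripper": 1}
    - {"linear": [0, 0, 0], "angular": [0, 0, 0], "gripper": 1}
    - {"linear": [0, 0, 0], "angular": [0, 0, 0], "gripper": 1}
    - {"linear": [0, 0, 0], "angular": [0, 0, 0], "gripper": 1}
    - {"linear": [0, 0, 0], "angular": [0, 0, 0], "gripper": 1}
    - {"linear": [0, 0, 0], "angular": [0, 0, 0], "gripper": 1}
    - {"linear": [0, 0, 0], "angular": [0, 0, 0], "gripper": 1}

```text
clock: 10.35
tool_pos: [0.6008, 0.3333, 0.1892]
orientation: [0.629, 0.777, -0.0, 0.0]
wrist_force: [0.8, 0.2, -0.3]
gripper_width: 0.999
grip_force: 0.0
```

```bash
python3 - <<'E'
from h import *
st();c=manip.get_calibration("wrist");w=manip.snapshot("wrist")
# reproject expected top outline to pick crop; find blob of bright/brass port
hsv=cv2.cvtColor(w,cv2.COLOR_RGB2HSV)
m=cv2.inRange(hsv,(10,120,90),(28,255,255))
n,_,s,ce=cv2.connectedComponentsWithStats(m)
for i in range(1,n):
    if s[i,4]>40: print(s[i],ce[i],ray(c,ce[i],.026))
u,v=map(int,proj(c,[.613,.301,.022]));print(u,v);np.save("pics/w4.npy",w)
u0,v0=max(u-90,0),max(v-100,0)
print(u0,v0);cv2.imwrite("pics/c4.png",cv2.resize(w[v0:v0+200,u0:u0+180,::-1],None,fx=3,fy=3,interpolation=cv2.INTER_CUBIC))
E
```

```text
t 10.35 pos [0.6008 0.3333 0.1892] z [-0. -0. -1.] ydir deg 12.03 q [ 0.3951  0.6761  1.066  -0.      1.3996  0.1852] F [ 0.7931  0.1736 -0.3471] w 0.999 g 0.0
[   33    51   155   167 17190] [108.0524 138.3442] [0.4329 0.3429 0.026 ]
[284 173  16   9  62] [292.129  176.0484] [0.6077 0.344  0.026 ]
[ 72 245  19  44 250] [ 78.488 267.132] [0.4143 0.2062 0.026 ]
[475 245  18  58 300] [485.8367 273.5967] [0.8243 0.2864 0.026 ]
287 218
197 118
```

View pics/c4.png

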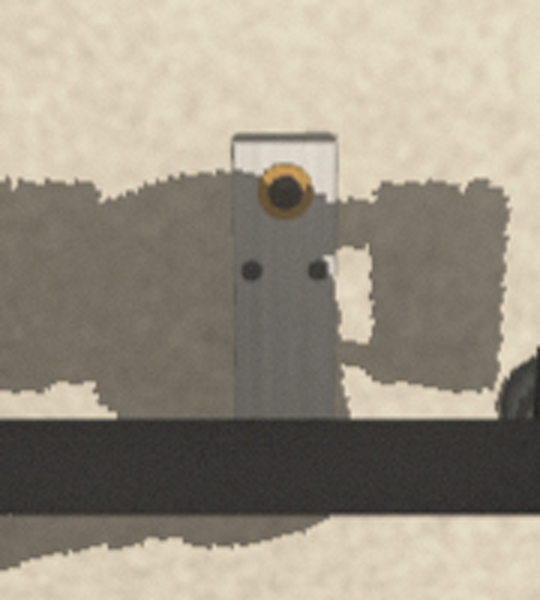

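```bash
python3 - <<'E'
from h import *
c=manip.get_calibration("wrist");k=3
g=lambda u,v:((u+.5)/k-.5+197,(v+.5)/k-.5+118)
P=ray(c,g(285,191),.026);print("port",P)
l=[ray(c,g(*q),.022) for q in [(233,138),(336,137),(236,415),(347,415)]];print(l)
d=l[2]-l[0];print(np.degrees(np.arctan2(d[1],d[0])));d=l[3]-l[1];print(np.degrees(np.arctan2(d[1],d[0])))
s=st();e=R.from_quat(s["orientation"]).as_matrix()
print("port in tool",e.T@(P-s["tool_pos"]),[e.T@(q-s["tool_pos"]) for q in l], e[:,0])
E
```

```text
port [0.6084 0.3389 0.026 ]
[array([0.5887, 0.3515, 0.022 ]), array([0.6208, 0.3587, 0.022 ]), array([0.6091, 0.2586, 0.022 ]), array([0.6462, 0.2665, 0.022 ])]
-77.67122220320228
-74.61054536659023
t 10.4 pos [0.6009 0.3333 0.1892] z [-0. -0. -1.] ydir deg 12.03 q [ 0.3951  0.6761  1.066  -0.      1.3996  0.1851] F [ 0.2337 -0.5533 -1.04  ] w 1.001 g 0.0
port in tool [0.0039 0.0086 0.1632] [array([ 0.0203, -0.0081,  0.1672]), array([0.0206, 0.0248, 0.1672]), array([-0.0748, -0.0076,  0.1672]), array([-0.0748,  0.0304,  0.1672])] [-0.2084  0.978  -0.    ]
```

Emit:
drive_tool:
  motion:
    - {"linear": [0.063, -0.021, -0.2], "angular": [0, 0, 0], "gripper": 1}
    - {"linear": [0, 0, -0.35], "angular": [0, 0, 0], "gripper": 1}
    - {"linear": [0, 0, -0.35], "angular": [0, 0, 0], "gripper": 1}
    - {"linear": [0, 0, -0.2], "angular": [0, 0, 0], "gripper": 1}
    - {"linear": [0, 0, -0.1], "angular": [0, 0, 0], "gripper": 1}
    - {"linear": [0, 0, -0.035], "angular": [0, 0, 0], "gripper": 1}
    - {"linear": [0, 0, 0], "angular": [0, 0, 0], "gripper": 1}
    - {"linear": [0, 0, 0], "angular": [0, 0, 0], "gripper": 0.7}
    - {"linear": [0, 0, 0], "angular": [0, 0, 0], "gripper": 0.5}
    - {"linear": [0, 0, 0], "angular": [0, 0, 0], "gripper": 0}

```text
clock: 11.65
tool_pos: [0.6105, 0.3303, 0.0046]
orientation: [0.629, 0.777, 0.0, 0.0]
wrist_force: [-0.4, -0.2, -0.2]
gripper_width: 0.726
grip_force: 0.0
```

Emit:
drive_tool:
  motion:
    - {"linear": [0, 0, 0], "angular": [0, 0, 0], "gripper": 0}
    - {"linear": [0, 0, 0], "angular": [0, 0, 0], "gripper": 0}
    - {"linear": [0, 0, 0], "angular": [0, 0, 0], "gripper": 0}
    - {"linear": [0, 0, 0.1], "angular": [0, 0, 0], "gripper": 0}
    - {"linear": [0, 0, 0.1], "angular": [0, 0, 0], "gripper": 0}
    - {"linear": [0, 0, 0.1], "angular": [0, 0, 0], "gripper": 0}
    - {"linear": [0, 0, 0.1], "angular": [0, 0, 0], "gripper": 0}
    - {"linear": [0, 0, 0.1], "angular": [0, 0, 0], "gripper": 0}
    - {"linear": [0, 0, 0], "angular": [0, 0, 0], "gripper": 0}
    - {"linear": [0, 0, 0], "angular": [0, 0, 0], "gripper": 0}

```text
clock: 12.9
tool_pos: [0.61, 0.33, 0.0785]
orientation: [0.629, 0.777, -0.0, -0.0]
wrist_force: [-0.1, -0.4, -2.2]
gripper_width: 0.362
grip_force: 29.9
```

```bash
python3 - <<'E'
from h import *
s=st()
H=np.array([.5980,-.0187]);y=np.radians(-10.35)
ex=np.array([np.cos(y),np.sin(y)])
for t in (-.085,-.06,0): # nose housing x = t+.085
    tgt=H+ex*t; print(t,tgt,(tgt-s["tool_pos"][:2])/.15)
E
```

```text
t 12.9 pos [0.61   0.33   0.0785] z [-0.0008 -0.0003 -1.    ] ydir deg 12.03 q [ 0.3856  0.7791  1.1791 -0.      1.1842  0.1756] F [-0.0821 -0.4114 -2.1845] w 0.362 g 29.9
-0.085 [ 0.5144 -0.0034] [-0.6373 -2.2232]
-0.06 [ 0.539  -0.0079] [-0.4733 -2.2531]
0 [ 0.598  -0.0187] [-0.0798 -2.325 ]
```

Emit:
drive_tool:
  motion:
    - {"linear": [-0.09, -0.2, 0.1], "angular": [0, 0, 1], "gripper": 0}
    - {"linear": [-0.09, -0.22, 0.1], "angular": [0, 0, 1], "gripper": 0}
    - {"linear": [-0.09, -0.22, 0], "angular": [0, 0, 1], "gripper": 0}
    - {"linear": [-0.09, -0.22, 0], "angular": [0, 0, 1], "gripper": 0}
    - {"linear": [-0.09, -0.22, 0], "angular": [0, 0, 1], "gripper": 0}
    - {"linear": [-0.09, -0.22, 0], "angular": [0, 0, 1], "gripper": 0}
    - {"linear": [-0.09, -0.22, 0], "angular": [0, 0, 1], "gripper": 0}
    - {"linear": [-0.09, -0.22, 0], "angular": [0, 0, 1], "gripper": 0}
    - {"linear": [-0.09, -0.22, 0], "angular": [0, 0, 1], "gripper": 0}
    - {"linear": [-0.09, -0.215, 0], "angular": [0, 0, 1], "gripper": 0}

```text
clock: 14.15
tool_pos: [0.4744, 0.003, 0.1085]
orientation: [0.178, 0.984, -0.0, -0.001]
wrist_force: [0.0, -0.5, -2.2]
gripper_width: 0.37
grip_force: 29.9
```

Emit:
drive_tool:
  motion:
    - {"linear": [0, 0, 0], "angular": [0, 0, 1], "gripper": 0}
    - {"linear": [0, 0, 0], "angular": [0, 0, 0.8], "gripper": 0}
    - {"linear": [0, 0, 0], "angular": [0, 0, 0], "gripper": 0}
    - {"linear": [0, 0, 0], "angular": [0, 0, 0], "gripper": 0}
    - {"linear": [0, 0, 0], "angular": [0, 0, 0], "gripper": 0}
    - {"linear": [0, 0, 0], "angular": [0, 0, 0], "gripper": 0}
    - {"linear": [0, 0, 0], "angular": [0, 0, 0], "gripper": 0}
    - {"linear": [0, 0, 0], "angular": [0, 0, 0], "gripper": 0}
    - {"linear": [0, 0, 0], "angular": [0, 0, 0], "gripper": 0}
    - {"linear": [0, 0, 0], "angular": [0, 0, 0], "gripper": 0}

```text
clock: 15.4
tool_pos: [0.4753, 0.0039, 0.109]
orientation: [0.09, 0.996, 0.0, -0.0]
wrist_force: [-0.4, -0.3, -1.6]
gripper_width: 0.367
grip_force: 29.9
```

```bash
python3 - <<'E'
from h import *
s=st();c=manip.get_calibration("wrist");w=manip.snapshot("wrist");a=manip.snapshot("side")
cv2.imwrite("pics/c5.png",np.hstack([cv2.resize(w,(400,300),interpolation=cv2.INTER_AREA),cv2.resize(a[130:280,150:350],(400,300),interpolation=cv2.INTER_CUBIC)])[:,:,::-1])
E
```

```text
t 15.4 pos [0.4753 0.0039 0.109 ] z [ 0.      0.0001 -1.    ] ydir deg 79.64 q [-0.1532  0.39    1.8209  0.0001  0.9307 -1.5432] F [-0.4003 -0.2833 -1.5774] w 0.367 g 29.9
```

View pics/c5.png

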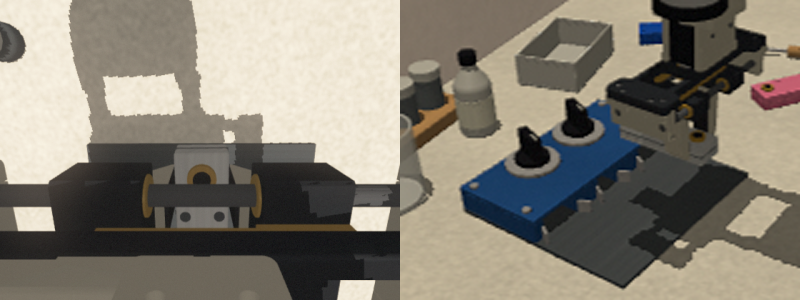

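```bash
python3 - <<'E'
from h import *
s=st();c=manip.get_calibration("wrist");w=manip.snapshot("wrist").astype(int)
e=R.from_quat(s["orientation"]).as_matrix()
g=w.mean(2)
for r in (206,210,214):
    row=g[r]; d=np.diff(row); L=100+np.argmin(d[100:150]); Rr=420+np.argmax(d[420:470])
    pl,pr=ray(c,(L+.5,r),.006),ray(c,(Rr+.5,r),.006)
    print(r,L,Rr,e.T@((pl+pr)/2-s["tool_pos"]),np.linalg.norm(pl-pr))
for cx in (140,180,400,430):
    col=g[190:215,cx]; r=190+np.argmin(np.diff(col))+.5; print(cx,r,e.T@(ray(c,(cx,r),.006)-s["tool_pos"]))
for r in (235,240,295,300): 
    row=w[r].mean(1); d=np.diff(row); print(r,[(i,int(d[i])) for i in range(235,330) if abs(d[i])>12])
E
```

```text
t 15.5 pos [0.4753 0.0039 0.109 ] z [ 0.      0.0001 -1.    ] ydir deg 79.64 q [-0.1532  0.39    1.8209  0.0001  0.9307 -1.5433] F [ 0.3704 -0.799  -2.6301] w 0.366 g 29.9
206 121 441 [-0.0039 -0.0009  0.103 ] 0.2534684503856096
210 121 441 [-0.0072 -0.0009  0.103 ] 0.2542290826963862
214 122 440 [-0.0105 -0.0009  0.103 ] 0.25340057955290807
140 200.5 [ 0.0005 -0.1125  0.103 ]
180 200.5 [ 0.0005 -0.0809  0.103 ]
400 199.5 [0.0014 0.0925 0.103 ]
430 199.5 [0.0014 0.1162 0.103 ]
235 [(242, -28), (243, 33), (244, 17), (266, -13), (267, -18), (268, -14), (296, 23), (319, -32), (320, -37), (321, 26), (322, 33)]
240 [(240, -32), (241, -26), (243, 38), (244, 33), (263, -25), (299, 14), (300, 29), (319, -25), (320, -44), (322, 17), (323, 31), (324, 26)]
295 [(242, 20), (243, 32), (244, -14), (246, 37), (319, -13), (321, -36), (322, -19)]
300 [(241, 25), (242, 35), (246, 26), (251, -19), (252, -36), (264, 15), (265, 37), (299, -45), (313, 36), (314, 19), (322, -42), (323, -23)]
```

Emit:
drive_tool:
  motion:
    - {"linear": [0, -0.005, -0.25], "angular": [0, 0, 0], "gripper": 0}
    - {"linear": [0, 0, -0.25], "angular": [0, 0, 0], "gripper": 0}
    - {"linear": [0, 0, -0.1], "angular": [0, 0, 0], "gripper": 0}
    - {"linear": [0, 0, -0.047], "angular": [0, 0, 0], "gripper": 0}
    - {"linear": [0, 0, 0], "angular": [0, 0, 0], "gripper": 0}
    - {"linear": [0.066, -0.012, 0], "angular": [0, 0, 0], "gripper": 0}
    - {"linear": [0.066, -0.012, 0], "angular": [0, 0, 0], "gripper": 0}
    - {"linear": [0.066, -0.012, 0], "angular": [0, 0, 0], "gripper": 0}
    - {"linear": [0.04, -0.007, 0], "angular": [0, 0, 0], "gripper": 0}
    - {"linear": [0, 0, 0], "angular": [0, 0, 0], "gripper": 0}

```text
clock: 16.8
tool_pos: [0.5114, -0.0034, 0.0119]
orientation: [0.09, 0.996, 0.0, 0.0]
wrist_force: [1.1, 0.3, -2.5]
gripper_width: 0.364
grip_force: 29.9
```

```bash
python3 - <<'E'
from h import *
s=st();a=manip.snapshot("side");t=manip.snapshot("top")
cv2.imwrite("pics/c6.png",np.hstack([cv2.resize(a[160:270,180:320],(560,440),interpolation=cv2.INTER_CUBIC)])[:,:,::-1])
E
```

```text
t 16.8 pos [ 0.5114 -0.0034  0.0119] z [ 0.0003  0.     -1.    ] ydir deg 79.64 q [-0.1566  0.5962  1.8061  0.0001  0.7391 -1.5466] F [ 1.0546  0.2932 -2.5466] w 0.364 g 29.9
```

View pics/c6.png

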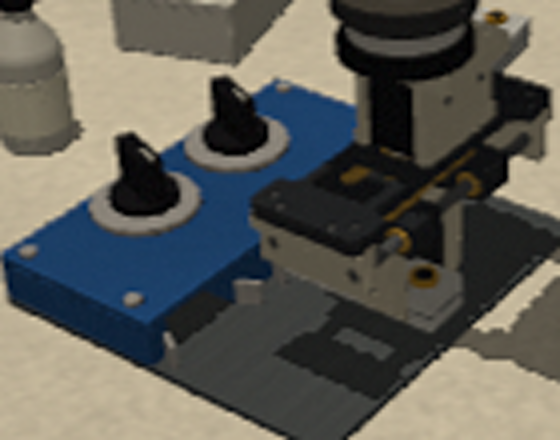

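Emit:
drive_tool:
  motion:
    - {"linear": [0.0263, -0.0048, 0], "angular": [0, 0, 0], "gripper": 0}
    - {"linear": [0.0263, -0.0048, 0], "angular": [0, 0, 0], "gripper": 0}
    - {"linear": [0.0263, -0.0048, 0], "angular": [0, 0, 0], "gripper": 0}
    - {"linear": [0.0263, -0.0048, 0], "angular": [0, 0, 0], "gripper": 0}
    - {"linear": [0.0263, -0.0048, 0], "angular": [0, 0, 0], "gripper": 0}
    - {"linear": [0.0263, -0.0048, 0], "angular": [0, 0, 0], "gripper": 0}
    - {"linear": [0.0263, -0.0048, 0], "angular": [0, 0, 0], "gripper": 0}
    - {"linear": [0.0263, -0.0048, 0], "angular": [0, 0, 0], "gripper": 0}
    - {"linear": [0, 0, 0], "angular": [0, 0, 0], "gripper": 0}
    - {"linear": [0, 0, 0], "angular": [0, 0, 0], "gripper": 0}

```text
clock: 18.15
tool_pos: [0.5424, -0.009, 0.0119]
orientation: [0.09, 0.996, 0.0, -0.0]
wrist_force: [-1.0, 0.3, -1.8]
gripper_width: 0.369
grip_force: 29.9
```

Emit:
drive_tool:
  motion:
    - {"linear": [0.0263, -0.0048, 0], "angular": [0, 0, 0], "gripper": 0}
    - {"linear": [0.0263, -0.0048, 0], "angular": [0, 0, 0], "gripper": 0}
    - {"linear": [0.0263, -0.0048, 0], "angular": [0, 0, 0], "gripper": 0}
    - {"linear": [0.0263, -0.0048, 0], "angular": [0, 0, 0], "gripper": 0}
    - {"linear": [0.0263, -0.0048, 0], "angular": [0, 0, 0], "gripper": 0}
    - {"linear": [0.0263, -0.0048, 0], "angular": [0, 0, 0], "gripper": 0}
    - {"linear": [0.013, -0.0024, 0], "angular": [0, 0, 0], "gripper": 0}
    - {"linear": [0, 0, -0.006], "angular": [0, 0, 0], "gripper": 0}
    - {"linear": [0, 0, 0], "angular": [0, 0, 0], "gripper": 0}
    - {"linear": [0, 0, 0], "angular": [0, 0, 0], "gripper": 0}

```text
clock: 19.4
tool_pos: [0.5681, -0.0137, 0.0111]
orientation: [0.09, 0.996, 0.0, 0.0]
wrist_force: [-0.2, -0.4, -0.7]
gripper_width: 0.372
grip_force: 29.9
```

Emit:
drive_tool:
  motion:
    - {"linear": [0, 0, 0], "angular": [0, 0, 0], "gripper": 0.5}
    - {"linear": [0, 0, 0], "angular": [0, 0, 0], "gripper": 0.6}
    - {"linear": [0, 0, 0], "angular": [0, 0, 0], "gripper": 0.6}
    - {"linear": [-0.092, 0.0168, 0], "angular": [0, 0, 0], "gripper": 0.6}
    - {"linear": [-0.092, 0.0168, 0], "angular": [0, 0, 0], "gripper": 0.6}
    - {"linear": [-0.092, 0.0168, 0], "angular": [0, 0, 0], "gripper": 0.6}
    - {"linear": [0, 0, 0], "angular": [0, 0, 0], "gripper": 0.6}
    - {"linear": [0, 0, 0], "angular": [0, 0, 0], "gripper": 0}
    - {"linear": [0, 0, 0], "angular": [0, 0, 0], "gripper": 0}
    - {"linear": [0, 0, 0], "angular": [0, 0, 0], "gripper": 0}

```text
clock: 20.65
tool_pos: [0.5271, -0.0062, 0.011]
orientation: [0.09, 0.996, 0.0, 0.0]
wrist_force: [-0.7, 1.0, -0.0]
gripper_width: 0.323
grip_force: 0.0
```

Emit:
drive_tool:
  motion:
    - {"linear": [0, 0, 0], "angular": [0, 0, 0], "gripper": 0}
    - {"linear": [0, 0, 0], "angular": [0, 0, 0], "gripper": 0}
    - {"linear": [0, 0, 0], "angular": [0, 0, 0], "gripper": 0}
    - {"linear": [0.0263, -0.0048, 0], "angular": [0, 0, 0], "gripper": 0}
    - {"linear": [0.0263, -0.0048, 0], "angular": [0, 0, 0], "gripper": 0}
    - {"linear": [0.0263, -0.0048, 0], "angular": [0, 0, 0], "gripper": 0}
    - {"linear": [0.0263, -0.0048, 0], "angular": [0, 0, 0], "gripper": 0}
    - {"linear": [0.0131, -0.0024, 0], "angular": [0, 0, 0], "gripper": 0}
    - {"linear": [0.0066, -0.0012, 0], "angular": [0, 0, 0], "gripper": 0}
    - {"linear": [0, 0, 0], "angular": [0, 0, 0], "gripper": 0}

```text
clock: 21.9
tool_pos: [0.5456, -0.0096, 0.011]
orientation: [0.09, 0.996, 0.0, 0.0]
wrist_force: [0.3, 0.0, 0.1]
gripper_width: 0.001
grip_force: 0.2
```

Emit:
drive_tool:
  motion:
    - {"linear": [0.01, -0.0018, 0], "angular": [0, 0, 0], "gripper": 0}
    - {"linear": [0.01, -0.0018, 0], "angular": [0, 0, 0], "gripper": 0}
    - {"linear": [0.01, -0.0018, 0], "angular": [0, 0, 0], "gripper": 0}
    - {"linear": [0.01, -0.0018, 0], "angular": [0, 0, 0], "gripper": 0}
    - {"linear": [0.01, -0.0018, 0], "angular": [0, 0, 0], "gripper": 0}
    - {"linear": [0, 0, 0], "angular": [0, 0, 0], "gripper": 0}
    - {"linear": [0, 0, 0], "angular": [0, 0, 0], "gripper": 0}
    - {"linear": [0, 0, 0], "angular": [0, 0, 0], "gripper": 0}
    - {"linear": [0, 0, 0], "angular": [0, 0, 0], "gripper": 0}
    - {"linear": [0, 0, 0], "angular": [0, 0, 0], "gripper": 0}

```text
clock: 23.15
tool_pos: [0.553, -0.0109, 0.0111]
orientation: [0.09, 0.996, 0.0, 0.0]
wrist_force: [0.3, -0.3, -0.6]
gripper_width: 0.004
grip_force: 0.0
```

Emit:
drive_tool:
  motion:
    - {"linear": [0.005, -0.0009, 0], "angular": [0, 0, 0], "gripper": 0}
    - {"linear": [0.005, -0.0009, 0], "angular": [0, 0, 0], "gripper": 0}
    - {"linear": [0, 0, 0], "angular": [0, 0, 0], "gripper": 0}
    - {"linear": [0, 0, 0], "angular": [0, 0, 0], "gripper": 0}
    - {"linear": [0, 0, 0], "angular": [0, 0, 0], "gripper": 0}
    - {"linear": [0, 0, 0], "angular": [0, 0, 0], "gripper": 0}
    - {"linear": [0, 0, 0], "angular": [0, 0, 0], "gripper": 0}
    - {"linear": [0, 0, 0], "angular": [0, 0, 0], "gripper": 0}
    - {"linear": [0, 0, 0], "angular": [0, 0, 0], "gripper": 0}
    - {"linear": [0, 0, 0], "angular": [0, 0, 0], "gripper": 0}

```text
clock: 24.4
tool_pos: [0.554, -0.0111, 0.0109]
orientation: [0.09, 0.996, 0.0, -0.001]
wrist_force: [-5.9, 1.2, 3.0]
gripper_width: 0.005
grip_force: 2.6
```

Emit:
drive_tool:
  motion:
    - {"linear": [0.005, -0.0009, 0], "angular": [0, 0, 0], "gripper": 0}
    - {"linear": [0.005, -0.0009, 0], "angular": [0, 0, 0], "gripper": 0}
    - {"linear": [0, 0, 0], "angular": [0, 0, 0], "gripper": 0}
    - {"linear": [0, 0, 0], "angular": [0, 0, 0], "gripper": 0}
    - {"linear": [0, 0, 0], "angular": [0, 0, 0], "gripper": 0}
    - {"linear": [0, 0, 0], "angular": [0, 0, 0], "gripper": 0}
    - {"linear": [0, 0, 0], "angular": [0, 0, 0], "gripper": 0}
    - {"linear": [0, 0, 0], "angular": [0, 0, 0], "gripper": 0}
    - {"linear": [0, 0, 0], "angular": [0, 0, 0], "gripper": 0}
    - {"linear": [0, 0, 0], "angular": [0, 0, 0], "gripper": 0}

```text
clock: 25.65
tool_pos: [0.554, -0.011, 0.0108]
orientation: [0.09, 0.996, 0.0, -0.002]
wrist_force: [-10.0, 1.2, 6.4]
gripper_width: 0.003
grip_force: 4.9
```

Emit:
drive_tool:
  motion:
    - {"linear": [-0.1, 0.018, 0], "angular": [0, 0, 0], "gripper": 0}
    - {"linear": [0, 0, 0.4], "angular": [0, 0, 0], "gripper": 0.5}
    - {"linear": [0.05, -0.2, 0.4], "angular": [0, 0, -1], "gripper": 1}
    - {"linear": [0.05, -0.25, 0.4], "angular": [0, 0, -1], "gripper": 1}
    - {"linear": [0.05, -0.25, 0], "angular": [0, 0, -1], "gripper": 1}
    - {"linear": [0.05, -0.25, 0], "angular": [0, 0, -1], "gripper": 1}
    - {"linear": [0.05, -0.25, 0], "angular": [0, 0, -1], "gripper": 1}
    - {"linear": [0.05, -0.25, 0], "angular": [0, 0, -1], "gripper": 1}
    - {"linear": [0.05, -0.25, 0], "angular": [0, 0, -1], "gripper": 1}
    - {"linear": [0.03, -0.2, 0], "angular": [0, 0, -1], "gripper": 1}

```text
clock: 26.9
tool_pos: [0.5975, -0.2892, 0.1794]
orientation: [0.473, 0.881, -0.0, 0.001]
wrist_force: [-0.5, -0.9, 0.4]
gripper_width: 0.931
grip_force: 0.0
```

Emit:
drive_tool:
  motion:
    - {"linear": [0, -0.18, 0], "angular": [0, 0, -1], "gripper": 1}
    - {"linear": [0, 0, 0], "angular": [0, 0, -1], "gripper": 1}
    - {"linear": [0, 0, 0], "angular": [0, 0, -1], "gripper": 1}
    - {"linear": [0, 0, 0], "angular": [0, 0, -1], "gripper": 1}
    - {"linear": [0, 0, 0], "angular": [0, 0, -1], "gripper": 1}
    - {"linear": [0, 0, 0], "angular": [0, 0, -0.8], "gripper": 1}
    - {"linear": [0, 0, 0], "angular": [0, 0, 0], "gripper": 1}
    - {"linear": [0, 0, 0], "angular": [0, 0, 0], "gripper": 1}
    - {"linear": [0, 0, 0], "angular": [0, 0, 0], "gripper": 1}
    - {"linear": [0, 0, 0], "angular": [0, 0, 0], "gripper": 1}

```text
clock: 28.15
tool_pos: [0.5966, -0.314, 0.1793]
orientation: [0.703, 0.711, 0.0, 0.0]
wrist_force: [-0.3, 0.2, -0.8]
gripper_width: 1.0
grip_force: 0.0
```

```bash
python3 - <<'E'
from h import *
s=st();c=manip.get_calibration("wrist");w=manip.snapshot("wrist");t=manip.snapshot("top");np.save("pics/t7.npy",t)
o=np.zeros((600,800,3),np.uint8);o[:420,:560]=w
o[:,560:]=cv2.resize(t[140:245,225:325],(240,252),interpolation=cv2.INTER_CUBIC)[:600] if 0 else 0
o[:252,560:]=cv2.resize(t[140:245,225:325],(240,252),interpolation=cv2.INTER_CUBIC)
o[300:552,560:]=cv2.resize(t[200:277,125:198],(240,252),interpolation=cv2.INTER_CUBIC)
cv2.imwrite("pics/c7.png",o[:,:,::-1])
E
```

```text
t 28.15 pos [ 0.5966 -0.314   0.1793] z [ 0.0003 -0.0001 -1.    ] ydir deg 0.6 q [-0.5981  0.6563  1.1299  0.      1.3551 -0.6085] F [-0.3044  0.2433 -0.8026] w 1.0 g 0.0
```

View pics/c7.png

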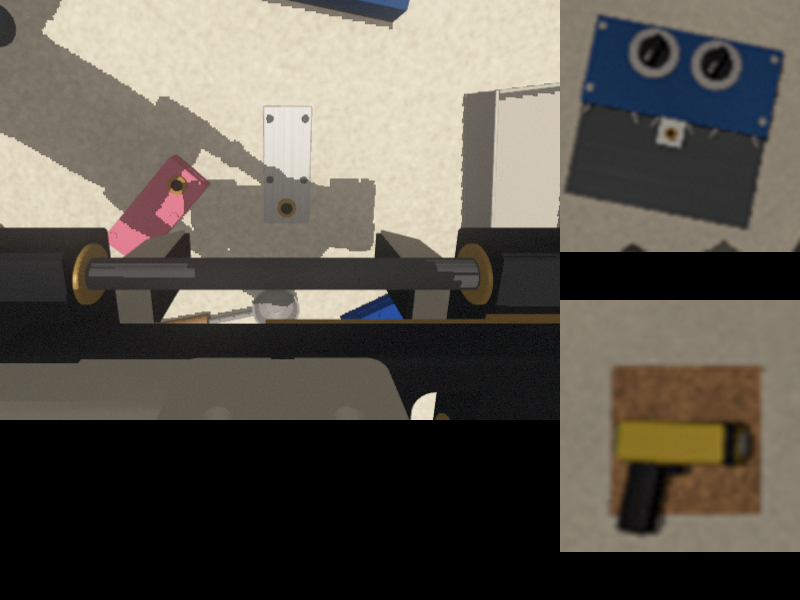

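```bash
python3 - <<'E'
from h import *
s=st();c=manip.get_calibration("wrist")
L=[(.055,.022,.022),(.055,-.022,.022),(-.055,.022,.022),(-.055,-.022,.022),(-.039,0,.026)]
p,e=fit(c,[(264,107),(312,107),(264,222),(310,222),(286.5,208)],L,[.6,-.3,1.57]);print(p,np.degrees(p[2]),e)
for q in [(178,156),(208,180),(190,235),(115,255)]: print("pink",ray(c,q,.022))
P=ray(c,(286.5,208),.026);print("port",P)
gp=p[:2]-.030*np.array([np.cos(p[2]),np.sin(p[2])])
print("grasp",gp,"d",(gp-s["tool_pos"][:2])/.15,(.0042-s["tool_pos"][2])/.15)
t=np.load("pics/t7.npy")
E
```

```text
t 28.25 pos [ 0.5966 -0.314   0.1793] z [ 0.0002 -0.0001 -1.    ] ydir deg 0.59 q [-0.5981  0.6563  1.1299  0.0001  1.3552 -0.6083] F [-0.0515  0.5915  0.2475] w 0.995 g 0.0
[ 0.6007 -0.2955  1.5756] 90.27407625118478 1.4961322466187568
pink [ 0.4996 -0.2863  0.022 ]
pink [ 0.5263 -0.3086  0.022 ]
pink [ 0.5063 -0.3635  0.022 ]
pink [ 0.4306 -0.3853  0.022 ]
port [ 0.6004 -0.334   0.026 ]
grasp [ 0.6009 -0.3255] d [ 0.0284 -0.0768] -1.167482174604336
```

Emit:
drive_tool:
  motion:
    - {"linear": [0.028, -0.074, -0.2], "angular": [0, 0, 0], "gripper": 0.75}
    - {"linear": [0, 0, -0.3], "angular": [0, 0, 0], "gripper": 0.75}
    - {"linear": [0, 0, -0.3], "angular": [0, 0, 0], "gripper": 0.75}
    - {"linear": [0, 0, -0.2], "angular": [0, 0, 0], "gripper": 0.75}
    - {"linear": [0, 0, -0.12], "angular": [0, 0, 0], "gripper": 0.75}
    - {"linear": [0, 0, -0.045], "angular": [0, 0, 0], "gripper": 0.75}
    - {"linear": [0, 0, 0], "angular": [0, 0, 0], "gripper": 0.75}
    - {"linear": [0, 0, 0], "angular": [0, 0, 0], "gripper": 0.75}
    - {"linear": [0, 0, 0], "angular": [0, 0, 0], "gripper": 0.55}
    - {"linear": [0, 0, 0], "angular": [0, 0, 0], "gripper": 0}

```text
clock: 29.5
tool_pos: [0.601, -0.3252, 0.0052]
orientation: [0.704, 0.711, 0.0, 0.001]
wrist_force: [-0.3, -0.1, -0.6]
gripper_width: 0.58
grip_force: 0.0
```

Emit:
drive_tool:
  motion:
    - {"linear": [0, 0, 0], "angular": [0, 0, 0], "gripper": 0}
    - {"linear": [0, 0, 0], "angular": [0, 0, 0], "gripper": 0}
    - {"linear": [0, 0, 0], "angular": [0, 0, 0], "gripper": 0}
    - {"linear": [0, 0, 0.1], "angular": [0, 0, 0], "gripper": 0}
    - {"linear": [0, 0, 0.1], "angular": [0, 0, 0], "gripper": 0}
    - {"linear": [0, 0, 0.2], "angular": [0, 0, 0], "gripper": 0}
    - {"linear": [0, 0, 0.2], "angular": [0, 0, 0], "gripper": 0}
    - {"linear": [0, 0, 0.1], "angular": [0, 0, 0], "gripper": 0}
    - {"linear": [0, 0, 0], "angular": [0, 0, 0], "gripper": 0}
    - {"linear": [0, 0, 0], "angular": [0, 0, 0], "gripper": 0}

```text
clock: 30.75
tool_pos: [0.6001, -0.3247, 0.1082]
orientation: [0.704, 0.711, -0.0, -0.001]
wrist_force: [-0.5, 0.3, -2.7]
gripper_width: 0.478
grip_force: 30.0
```

```bash
python3 - <<'E'
from h import *
s=st()
H=np.array([.5980,-.0187]);y=np.radians(-10.4)
ex=np.array([np.cos(y),np.sin(y)]);ey=np.array([-ex[1],ex[0]])
tgt=H+ex*-.130+ey*-.0855; print(tgt,(tgt-s["tool_pos"][:2])/.15)
E
```

```text
t 30.75 pos [ 0.6001 -0.3247  0.1082] z [-0.0018  0.0013 -1.    ] ydir deg 0.57 q [-0.6081  0.7308  1.189   0.      1.224  -0.6181] F [-0.5152  0.2954 -2.677 ] w 0.478 g 30.0
[ 0.4547 -0.0793] [-0.9693  1.6355]
```

Emit:
drive_tool:
  motion:
    - {"linear": [-0.097, 0.163, 0], "angular": [0, 0, -1], "gripper": 0}
    - {"linear": [-0.097, 0.163, 0], "angular": [0, 0, -1], "gripper": 0}
    - {"linear": [-0.097, 0.163, 0], "angular": [0, 0, -1], "gripper": 0}
    - {"linear": [-0.097, 0.163, 0], "angular": [0, 0, -1], "gripper": 0}
    - {"linear": [-0.097, 0.163, 0], "angular": [0, 0, -1], "gripper": 0}
    - {"linear": [-0.097, 0.163, 0], "angular": [0, 0, -1], "gripper": 0}
    - {"linear": [-0.097, 0.163, 0], "angular": [0, 0, -1], "gripper": 0}
    - {"linear": [-0.097, 0.163, 0], "angular": [0, 0, -1], "gripper": 0}
    - {"linear": [-0.097, 0.163, 0], "angular": [0, 0, -1], "gripper": 0}
    - {"linear": [-0.097, 0.168, 0], "angular": [0, 0, -1], "gripper": 0}

```text
clock: 32.0
tool_pos: [0.454, -0.0788, 0.1085]
orientation: [0.959, 0.285, -0.001, -0.001]
wrist_force: [0.5, 0.4, -2.2]
gripper_width: 0.477
grip_force: 30.0
```

Emit:
drive_tool:
  motion:
    - {"linear": [0, 0, 0], "angular": [0, 0, -1], "gripper": 0}
    - {"linear": [0, 0, 0], "angular": [0, 0, -1], "gripper": 0}
    - {"linear": [0, 0, 0], "angular": [0, 0, -1], "gripper": 0}
    - {"linear": [0, 0, 0], "angular": [0, 0, -1], "gripper": 0}
    - {"linear": [0, 0, 0], "angular": [0, 0, -1], "gripper": 0}
    - {"linear": [0, 0, 0], "angular": [0, 0, -1], "gripper": 0}
    - {"linear": [0, 0, 0], "angular": [0, 0, -1], "gripper": 0}
    - {"linear": [0, 0, 0], "angular": [0, 0, -0.62], "gripper": 0}
    - {"linear": [0, 0, 0], "angular": [0, 0, 0], "gripper": 0}
    - {"linear": [0, 0, 0], "angular": [0, 0, 0], "gripper": 0}

```text
clock: 33.25
tool_pos: [0.4549, -0.0797, 0.109]
orientation: [0.996, -0.09, -0.001, -0.0]
wrist_force: [0.7, 0.1, -2.0]
gripper_width: 0.477
grip_force: 30.0
```

```bash
python3 - <<'E'
from h import *
s=st();c=manip.get_calibration("wrist");w=manip.snapshot("wrist");np.save("pics/w8.npy",w)
cv2.imwrite("pics/c8.png",cv2.resize(w[:,:,::-1],None,fx=1.42,fy=1.42,interpolation=cv2.INTER_CUBIC))
E
```

```text
t 33.25 pos [ 0.4549 -0.0797  0.109 ] z [-0.0012  0.0003 -1.    ] ydir deg -100.32 q [-0.3396  0.3695  1.8551 -0.0001  0.9181  1.4113] F [ 0.7128  0.116  -1.974 ] w 0.477 g 30.0
```

View pics/c8.png

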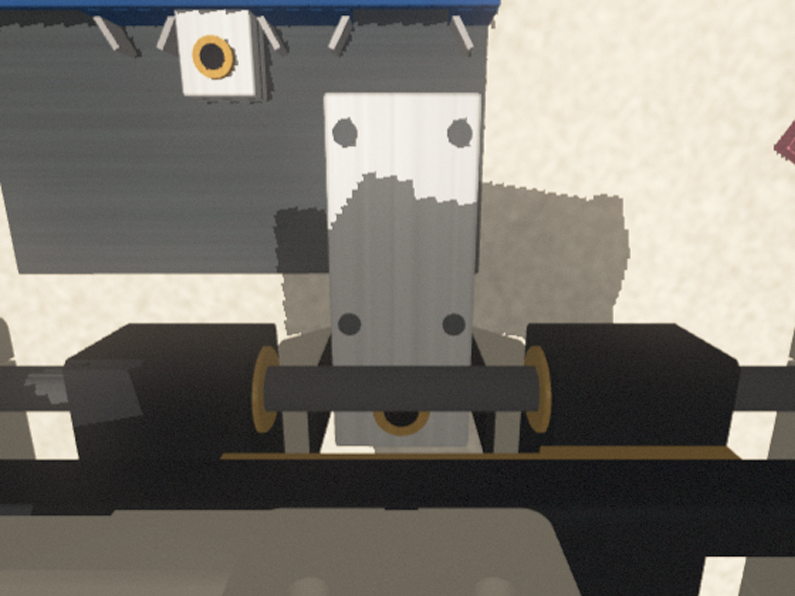

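```bash
python3 - <<'E'
from h import *
s=st();c=manip.get_calibration("wrist");e=R.from_quat(s["orientation"]).as_matrix();k=1.42
f=lambda u,v,z:e.T@(ray(c,((u+.5)/k-.5,(v+.5)/k-.5),z)-s["tool_pos"])
for n,q in dict(tipL=(333,50,.02),tipR=(470,48,.02),mL=(347,17,.022),mR=(456,17,.022),noseL=(325,94,.126),noseR=(480,94,.126),tailL=(335,444,.126),tailR=(468,444,.126),ap1=(20,272,.006),ap2=(325,272,.006),sideR=(487,25,.006),sideR2=(478,265,.006)).items(): print(n,f(*q))
E
```

```text
t 33.3 pos [ 0.455  -0.0797  0.1092] z [-0.0008  0.0002 -1.    ] ydir deg -100.32 q [-0.3396  0.3694  1.8549 -0.0001  0.9182  1.4115] F [ 0.4556 -0.3744 -2.3349] w 0.474 g 30.0
tipL [ 0.1167 -0.0316  0.0891]
tipR [0.1176 0.0325 0.0891]
mL [ 0.1301 -0.0245  0.0871]
mR [0.1301 0.0254 0.0871]
noseL [ 0.0836 -0.0205 -0.0169]
noseR [ 0.0836  0.0217 -0.0169]
tailL [-0.0236 -0.0214 -0.0168]
tailR [-0.0236  0.0221 -0.0168]
ap1 [ 0.0071 -0.2102  0.1032]
ap2 [ 0.0071 -0.0417  0.1032]
sideR [0.1308 0.0423 0.1031]
sideR2 [0.0111 0.0426 0.1032]
```

Emit:
drive_tool:
  motion:
    - {"linear": [0, 0, -0.25], "angular": [0, 0, 0], "gripper": 0}
    - {"linear": [0, 0, -0.25], "angular": [0, 0, 0], "gripper": 0}
    - {"linear": [0, 0, -0.1], "angular": [0, 0, 0], "gripper": 0}
    - {"linear": [0, 0, -0.046], "angular": [0, 0, 0], "gripper": 0}
    - {"linear": [0, 0, 0], "angular": [0, 0, 0], "gripper": 0}
    - {"linear": [0.072, -0.0132, 0], "angular": [0, 0, 0], "gripper": 0}
    - {"linear": [0.072, -0.0132, 0], "angular": [0, 0, 0], "gripper": 0}
    - {"linear": [0.072, -0.0132, 0], "angular": [0, 0, 0], "gripper": 0}
    - {"linear": [0.072, -0.0132, 0], "angular": [0, 0, 0], "gripper": 0}
    - {"linear": [0, 0, 0], "angular": [0, 0, 0], "gripper": 0}

```text
clock: 34.55
tool_pos: [0.4994, -0.088, 0.0127]
orientation: [0.996, -0.09, 0.0, 0.0]
wrist_force: [0.4, 0.9, -2.2]
gripper_width: 0.477
grip_force: 30.0
```

Emit:
drive_tool:
  motion:
    - {"linear": [0.0263, -0.0048, 0], "angular": [0, 0, 0], "gripper": 0}
    - {"linear": [0.0263, -0.0048, 0], "angular": [0, 0, 0], "gripper": 0}
    - {"linear": [0.0263, -0.0048, 0], "angular": [0, 0, 0], "gripper": 0}
    - {"linear": [0.0263, -0.0048, 0], "angular": [0, 0, 0], "gripper": 0}
    - {"linear": [0.0263, -0.0048, 0], "angular": [0, 0, 0], "gripper": 0}
    - {"linear": [0.0263, -0.0048, 0], "angular": [0, 0, 0], "gripper": 0}
    - {"linear": [0.0263, -0.0048, 0], "angular": [0, 0, 0], "gripper": 0}
    - {"linear": [0, 0, 0], "angular": [0, 0, 0], "gripper": 0}
    - {"linear": [0, 0, 0], "angular": [0, 0, 0], "gripper": 0}
    - {"linear": [0, 0, 0], "angular": [0, 0, 0], "gripper": 0}

```text
clock: 35.8
tool_pos: [0.5259, -0.0927, 0.0126]
orientation: [0.996, -0.091, -0.0, 0.0]
wrist_force: [0.7, -0.5, -2.3]
gripper_width: 0.472
grip_force: 30.0
```

Emit:
drive_tool:
  motion:
    - {"linear": [0.0263, -0.0048, 0], "angular": [0, 0, 0], "gripper": 0}
    - {"linear": [0.0263, -0.0048, 0], "angular": [0, 0, 0], "gripper": 0}
    - {"linear": [0.0263, -0.0048, 0], "angular": [0, 0, 0], "gripper": 0}
    - {"linear": [0.0263, -0.0048, 0], "angular": [0, 0, 0], "gripper": 0}
    - {"linear": [0.0263, -0.0048, 0], "angular": [0, 0, 0], "gripper": 0}
    - {"linear": [0.0263, -0.0048, 0], "angular": [0, 0, 0], "gripper": 0}
    - {"linear": [0.0263, -0.0048, 0], "angular": [0, 0, 0], "gripper": 0}
    - {"linear": [0, 0, -0.008], "angular": [0, 0, 0], "gripper": 0}
    - {"linear": [0, 0, 0], "angular": [0, 0, 0], "gripper": 0}
    - {"linear": [0, 0, 0], "angular": [0, 0, 0], "gripper": 0}

```text
clock: 37.05
tool_pos: [0.5535, -0.0978, 0.0114]
orientation: [0.996, -0.09, -0.0, 0.0]
wrist_force: [-0.7, -0.4, -3.2]
gripper_width: 0.477
grip_force: 30.0
```

Emit:
drive_tool:
  motion:
    - {"linear": [0, 0, 0], "angular": [0, 0, 0], "gripper": 0.6}
    - {"linear": [0, 0, 0], "angular": [0, 0, 0], "gripper": 0.7}
    - {"linear": [0, 0, 0], "angular": [0, 0, 0], "gripper": 0.7}
    - {"linear": [-0.092, 0.0168, 0], "angular": [0, 0, 0], "gripper": 0.7}
    - {"linear": [-0.092, 0.0168, 0], "angular": [0, 0, 0], "gripper": 0.7}
    - {"linear": [-0.092, 0.0168, 0], "angular": [0, 0, 0], "gripper": 0.7}
    - {"linear": [0, 0, 0], "angular": [0, 0, 0], "gripper": 0.7}
    - {"linear": [0, 0, 0], "angular": [0, 0, 0], "gripper": 0}
    - {"linear": [0, 0, 0], "angular": [0, 0, 0], "gripper": 0}
    - {"linear": [0, 0, 0], "angular": [0, 0, 0], "gripper": 0}

```text
clock: 38.3
tool_pos: [0.5126, -0.0903, 0.0114]
orientation: [0.996, -0.09, 0.0, 0.0]
wrist_force: [1.2, 0.2, -0.5]
gripper_width: 0.424
grip_force: 0.0
```

Emit:
drive_tool:
  motion:
    - {"linear": [0, 0, 0], "angular": [0, 0, 0], "gripper": 0}
    - {"linear": [0, 0, 0], "angular": [0, 0, 0], "gripper": 0}
    - {"linear": [0, 0, 0], "angular": [0, 0, 0], "gripper": 0}
    - {"linear": [0.0263, -0.0048, 0], "angular": [0, 0, 0], "gripper": 0}
    - {"linear": [0.0263, -0.0048, 0], "angular": [0, 0, 0], "gripper": 0}
    - {"linear": [0.0263, -0.0048, 0], "angular": [0, 0, 0], "gripper": 0}
    - {"linear": [0.0263, -0.0048, 0], "angular": [0, 0, 0], "gripper": 0}
    - {"linear": [0.0263, -0.0048, 0], "angular": [0, 0, 0], "gripper": 0}
    - {"linear": [0, 0, 0], "angular": [0, 0, 0], "gripper": 0}
    - {"linear": [0, 0, 0], "angular": [0, 0, 0], "gripper": 0}

```text
clock: 39.55
tool_pos: [0.5322, -0.0939, 0.0115]
orientation: [0.996, -0.09, 0.0, 0.0]
wrist_force: [0.2, -0.4, 0.6]
gripper_width: 0.006
grip_force: 0.0
```

Emit:
drive_tool:
  motion:
    - {"linear": [0.008, -0.0015, 0], "angular": [0, 0, 0], "gripper": 0}
    - {"linear": [0.008, -0.0015, 0], "angular": [0, 0, 0], "gripper": 0}
    - {"linear": [0.008, -0.0015, 0], "angular": [0, 0, 0], "gripper": 0}
    - {"linear": [0.008, -0.0015, 0], "angular": [0, 0, 0], "gripper": 0}
    - {"linear": [0.008, -0.0015, 0], "angular": [0, 0, 0], "gripper": 0}
    - {"linear": [0.005, -0.0009, 0], "angular": [0, 0, 0], "gripper": 0}
    - {"linear": [0, 0, 0], "angular": [0, 0, 0], "gripper": 0}
    - {"linear": [0, 0, 0], "angular": [0, 0, 0], "gripper": 0}
    - {"linear": [0, 0, 0], "angular": [0, 0, 0], "gripper": 0}
    - {"linear": [0, 0, 0], "angular": [0, 0, 0], "gripper": 0}

```text
clock: 40.8
tool_pos: [0.5388, -0.0951, 0.0114]
orientation: [0.996, -0.09, 0.0, 0.0]
wrist_force: [-1.5, -0.3, -0.6]
gripper_width: 0.006
grip_force: 0.5
```

Emit:
drive_tool:
  motion:
    - {"linear": [0.005, -0.0009, 0], "angular": [0, 0, 0], "gripper": 0}
    - {"linear": [0.005, -0.0009, 0], "angular": [0, 0, 0], "gripper": 0}
    - {"linear": [0, 0, 0], "angular": [0, 0, 0], "gripper": 0}
    - {"linear": [0, 0, 0], "angular": [0, 0, 0], "gripper": 0}
    - {"linear": [0, 0, 0], "angular": [0, 0, 0], "gripper": 0}
    - {"linear": [0, 0, 0], "angular": [0, 0, 0], "gripper": 0}
    - {"linear": [0, 0, 0], "angular": [0, 0, 0], "gripper": 0}
    - {"linear": [0, 0, 0], "angular": [0, 0, 0], "gripper": 0}
    - {"linear": [0, 0, 0], "angular": [0, 0, 0], "gripper": 0}
    - {"linear": [0, 0, 0], "angular": [0, 0, 0], "gripper": 0}

```text
clock: 42.05
tool_pos: [0.5388, -0.0951, 0.0113]
orientation: [0.996, -0.09, -0.002, -0.0]
wrist_force: [-6.4, 0.9, 4.4]
gripper_width: 0.006
grip_force: 3.3
```

Emit:
drive_tool:
  motion:
    - {"linear": [-0.1, 0.018, 0], "angular": [0, 0, 0], "gripper": 0}
    - {"linear": [0, 0, 0.3], "angular": [0, 0, 0], "gripper": 0.3}
    - {"linear": [0.1, 0.05, 0.4], "angular": [0, 0, 0], "gripper": 0.5}
    - {"linear": [0.1, 0.1, 0.4], "angular": [0, 0, 0], "gripper": 0.5}
    - {"linear": [0.1, 0.1, 0.2], "angular": [0, 0, 0], "gripper": 0.5}
    - {"linear": [0.1, 0.1, 0], "angular": [0, 0, 0], "gripper": 0.5}
    - {"linear": [0, 0, 0], "angular": [0, 0, 0], "gripper": 0.5}
    - {"linear": [0, 0, 0], "angular": [0, 0, 0], "gripper": 0.5}
    - {"linear": [0, 0, 0], "angular": [0, 0, 0], "gripper": 0.5}
    - {"linear": [0, 0, 0], "angular": [0, 0, 0], "gripper": 0.5}

```text
clock: 43.3
tool_pos: [0.5847, -0.0409, 0.2052]
orientation: [0.996, -0.091, -0.0, 0.0]
wrist_force: [0.5, 0.7, 0.8]
gripper_width: 0.5
grip_force: 0.0
```

```bash
python3 - <<'E'
from h import *
s=st();c=manip.get_calibration("wrist");w=manip.snapshot("wrist");np.save("pics/w9.npy",w);np.save("pics/c9.npy",c["pose"])
m=proj(c,[.679,-.034,.06]).astype(int);print(m)
v0=max(m[1]-95,0);u0=max(m[0]-133,0);print(u0,v0)
cv2.imwrite("pics/c9.png",cv2.resize(w[v0:v0+190,u0:u0+266,::-1],None,fx=3,fy=3,interpolation=cv2.INTER_CUBIC))
E
```

```text
t 43.3 pos [ 0.5847 -0.0409  0.2052] z [-0.0004 -0.0001 -1.    ] ydir deg -100.42 q [-0.2005  0.4711  1.3827 -0.0001  1.2882  1.5522] F [0.5336 0.7445 0.7687] w 0.5 g 0.0
[253  82]
120 0
```

View pics/c9.png

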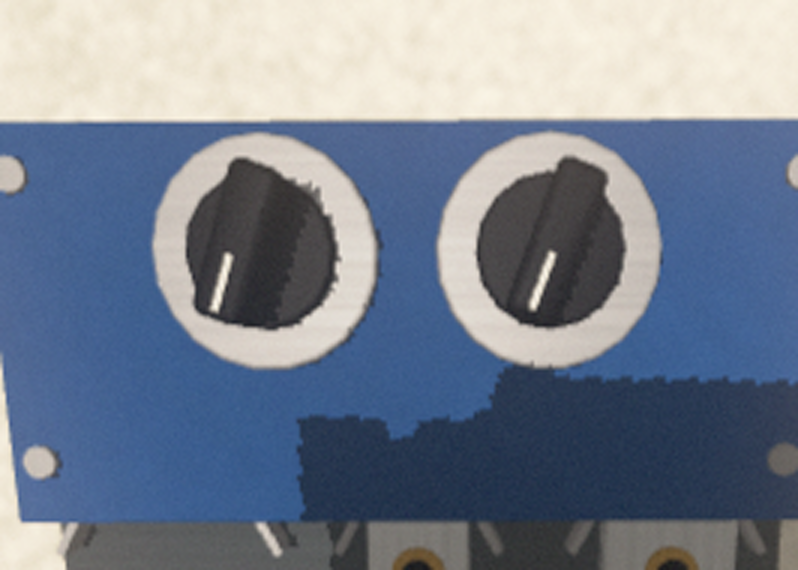

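```bash
python3 - <<'E'
from h import *
s=st();c=manip.get_calibration("wrist")
f=lambda u,v,z:ray(c,((u+.5)/3-.5+120,(v+.5)/3-.5),z)
for n,a,b in [("L",(229,255),(216,310)),("R",(551,253),(533,307))]:
    A,B=f(*a,.081),f(*b,.081);d=B-A;print(n,A,B,np.linalg.norm(d),"mark dir",np.degrees(np.arctan2(d[1],d[0])))
for n,a in dict(L=(265,250),R=(549,250)).items(): print(n,"ring c",f(*a,.037))
for n,a in dict(L=(261,250),R=(551,249)).items(): print(n,"disc c",f(*a,.051))
for a in [(5,175),(38,463),(785,460)]: print("screw",f(*a,.038))
E
```

```text
t 43.35 pos [ 0.5848 -0.0408  0.2053] z [-0.0003 -0.0001 -1.    ] ydir deg -100.41 q [-0.2003  0.4711  1.3825 -0.0001  1.2882  1.5522] F [ 0.5433  0.9354 -0.2827] w 0.501 g 0.0
L [0.6838 0.0096 0.081 ] [0.6709 0.0163 0.081 ] 0.014499759625979663 mark dir 152.28699256203996
R [ 0.669  -0.0734  0.081 ] [ 0.6565 -0.0665  0.081 ] 0.014323684848282368 mark dir 151.0165325141881
L ring c [0.6886 0.0083 0.037 ]
R ring c [ 0.6731 -0.0762  0.037 ]
L disc c [0.6871 0.0068 0.051 ]
R disc c [ 0.6722 -0.0758  0.051 ]
screw [0.7229 0.079  0.038 ]
screw [0.6392 0.0938 0.038 ]
screw [ 0.5973 -0.1392  0.038 ]
```

Emit:
drive_tool:
  motion:
    - {"linear": [0.068, 0.0325, 0], "angular": [0, 0, 1], "gripper": 0.5}
    - {"linear": [0.068, 0.0325, 0], "angular": [0, 0, 1], "gripper": 0.5}
    - {"linear": [0.068, 0.0325, 0], "angular": [0, 0, 1], "gripper": 0.5}
    - {"linear": [0.068, 0.0325, 0], "angular": [0, 0, 1], "gripper": 0.5}
    - {"linear": [0.068, 0.0325, 0], "angular": [0, 0, 1], "gripper": 0.5}
    - {"linear": [0.068, 0.0325, 0], "angular": [0, 0, 1], "gripper": 0.5}
    - {"linear": [0.068, 0.0325, 0], "angular": [0, 0, 1], "gripper": 0.5}
    - {"linear": [0.068, 0.0325, 0], "angular": [0, 0, 1], "gripper": 0.5}
    - {"linear": [0.068, 0.0325, 0], "angular": [0, 0, 1], "gripper": 0.5}
    - {"linear": [0.068, 0.0325, 0], "angular": [0, 0, 1], "gripper": 0.5}

```text
clock: 44.6
tool_pos: [0.6873, 0.0082, 0.2052]
orientation: [0.917, 0.399, -0.0, 0.0]
wrist_force: [0.3, -0.7, 0.1]
gripper_width: 0.498
grip_force: 0.0
```

Emit:
drive_tool:
  motion:
    - {"linear": [0, 0, 0], "angular": [0, 0, 1], "gripper": 0.5}
    - {"linear": [0, 0, 0], "angular": [0, 0, 1], "gripper": 0.5}
    - {"linear": [0, 0, 0], "angular": [0, 0, 1], "gripper": 0.5}
    - {"linear": [0, 0, 0], "angular": [0, 0, 1], "gripper": 0.5}
    - {"linear": [0, 0, 0], "angular": [0, 0, 1], "gripper": 0.5}
    - {"linear": [0, 0, 0], "angular": [0, 0, 1], "gripper": 0.5}
    - {"linear": [0, 0, 0], "angular": [0, 0, 1], "gripper": 0.5}
    - {"linear": [0, 0, 0], "angular": [0, 0, 1], "gripper": 0.5}
    - {"linear": [0, 0, 0], "angular": [0, 0, 1], "gripper": 0.5}
    - {"linear": [0, 0, 0], "angular": [0, 0, 1], "gripper": 0.5}

```text
clock: 45.85
tool_pos: [0.6869, 0.008, 0.2052]
orientation: [0.613, 0.79, -0.0, -0.0]
wrist_force: [0.5, -0.3, 0.1]
gripper_width: 0.501
grip_force: 0.0
```

Emit:
drive_tool:
  motion:
    - {"linear": [0, 0, 0], "angular": [0, 0, 1], "gripper": 0.5}
    - {"linear": [0, 0, 0], "angular": [0, 0, 1], "gripper": 0.5}
    - {"linear": [0, 0, 0], "angular": [0, 0, 1], "gripper": 0.5}
    - {"linear": [0, 0, 0], "angular": [0, 0, 1], "gripper": 0.5}
    - {"linear": [0, 0, 0], "angular": [0, 0, 1], "gripper": 0.5}
    - {"linear": [0, 0, 0], "angular": [0, 0, 1], "gripper": 0.5}
    - {"linear": [0, 0, 0], "angular": [0, 0, 1], "gripper": 0.5}
    - {"linear": [0, 0, 0], "angular": [0, 0, 1], "gripper": 0.5}
    - {"linear": [0, 0, 0], "angular": [0, 0, 0.4], "gripper": 0.5}
    - {"linear": [0, 0, 0], "angular": [0, 0, 0], "gripper": 0.5}

```text
clock: 47.1
tool_pos: [0.6869, 0.008, 0.2053]
orientation: [0.239, 0.971, 0.0, -0.0]
wrist_force: [-0.4, -0.2, 0.1]
gripper_width: 0.5
grip_force: 0.0
```

```bash
python3 - <<'E'
from h import *
s=st()
E
```

```text
t 47.1 pos [0.6869 0.008  0.2053] z [-0.0001  0.0001 -1.    ] ydir deg 62.3 q [-0.0998  0.6665  1.0401  0.0001  1.4352 -1.1871] F [-0.3502 -0.2367  0.1082] w 0.5 g 0.0
```

Emit:
drive_tool:
  motion:
    - {"linear": [0, 0, -0.25], "angular": [0, 0, 0], "gripper": 0.5}
    - {"linear": [0, 0, -0.25], "angular": [0, 0, 0], "gripper": 0.5}
    - {"linear": [0, 0, -0.2], "angular": [0, 0, 0], "gripper": 0.5}
    - {"linear": [0, 0, -0.15], "angular": [0, 0, 0], "gripper": 0.5}
    - {"linear": [0, 0, -0.1], "angular": [0, 0, 0], "gripper": 0.5}
    - {"linear": [0, 0, -0.045], "angular": [0, 0, 0], "gripper": 0.5}
    - {"linear": [0, 0, 0], "angular": [0, 0, 0], "gripper": 0.3}
    - {"linear": [0, 0, 0], "angular": [0, 0, 0], "gripper": 0.2}
    - {"linear": [0, 0, 0], "angular": [0, 0, 0], "gripper": 0}
    - {"linear": [0, 0, 0], "angular": [0, 0, 0], "gripper": 0}

```text
clock: 48.35
tool_pos: [0.6873, 0.0082, 0.0568]
orientation: [0.239, 0.971, 0.0, 0.001]
wrist_force: [1.0, 0.1, 1.6]
gripper_width: 0.152
grip_force: 29.9
```

Emit:
drive_tool:
  motion:
    - {"linear": [0, 0, 0], "angular": [0, 0, 0], "gripper": 0}
    - {"linear": [0, 0, 0], "angular": [0, 0, 0], "gripper": 0}
    - {"linear": [0, 0, 0], "angular": [0, 0, 0], "gripper": 0}
    - {"linear": [0, 0, 0], "angular": [0, 0, -0.5], "gripper": 0}
    - {"linear": [0, 0, 0], "angular": [0, 0, -0.5], "gripper": 0}
    - {"linear": [0, 0, 0], "angular": [0, 0, -0.5], "gripper": 0}
    - {"linear": [0, 0, 0], "angular": [0, 0, -0.5], "gripper": 0}
    - {"linear": [0, 0, 0], "angular": [0, 0, 0], "gripper": 0}
    - {"linear": [0, 0, 0], "angular": [0, 0, 0], "gripper": 0}
    - {"linear": [0, 0, 0], "angular": [0, 0, 0], "gripper": 0}

```text
clock: 49.6
tool_pos: [0.6873, 0.0082, 0.0568]
orientation: [0.335, 0.942, 0.0, 0.001]
wrist_force: [-1.9, 0.2, 5.2]
gripper_width: 0.152
grip_force: 29.9
```

```bash
python3 - <<'E'
from h import *
s=st();print(s["moment"])
E
```

```text
t 49.6 pos [0.6873 0.0082 0.0568] z [ 0.0011 -0.     -1.    ] ydir deg 50.87 q [-0.0994  0.7898  1.2229  0.0001  1.1278 -0.9873] F [-1.9386  0.2129  5.1758] w 0.152 g 29.9
[ 0.0494  0.0144 -0.1068]
```

Emit:
drive_tool:
  motion:
    - {"linear": [0, 0, 0], "angular": [0, 0, -0.9], "gripper": 0}
    - {"linear": [0, 0, 0], "angular": [0, 0, -0.9], "gripper": 0}
    - {"linear": [0, 0, 0], "angular": [0, 0, -0.9], "gripper": 0}
    - {"linear": [0, 0, 0], "angular": [0, 0, -0.9], "gripper": 0}
    - {"linear": [0, 0, 0], "angular": [0, 0, -0.9], "gripper": 0}
    - {"linear": [0, 0, 0], "angular": [0, 0, -0.9], "gripper": 0}
    - {"linear": [0, 0, 0], "angular": [0, 0, -0.9], "gripper": 0}
    - {"linear": [0, 0, 0], "angular": [0, 0, -0.9], "gripper": 0}
    - {"linear": [0, 0, 0], "angular": [0, 0, -0.9], "gripper": 0}
    - {"linear": [0, 0, 0], "angular": [0, 0, -0.9], "gripper": 0}

```text
clock: 50.85
tool_pos: [0.6875, 0.0083, 0.0568]
orientation: [0.712, 0.702, 0.001, 0.001]
wrist_force: [0.5, 1.0, 4.8]
gripper_width: 0.15
grip_force: 29.9
```

Emit:
drive_tool:
  motion:
    - {"linear": [0, 0, 0], "angular": [0, 0, -0.9], "gripper": 0}
    - {"linear": [0, 0, 0], "angular": [0, 0, -0.9], "gripper": 0}
    - {"linear": [0, 0, 0], "angular": [0, 0, -0.9], "gripper": 0}
    - {"linear": [0, 0, 0], "angular": [0, 0, -0.9], "gripper": 0}
    - {"linear": [0, 0, 0], "angular": [0, 0, -0.9], "gripper": 0}
    - {"linear": [0, 0, 0], "angular": [0, 0, -0.9], "gripper": 0}
    - {"linear": [0, 0, 0], "angular": [0, 0, -0.9], "gripper": 0}
    - {"linear": [0, 0, 0], "angular": [0, 0, -0.9], "gripper": 0}
    - {"linear": [0, 0, 0], "angular": [0, 0, -0.9], "gripper": 0}
    - {"linear": [0, 0, 0], "angular": [0, 0, -0.9], "gripper": 0}

```text
clock: 52.1
tool_pos: [0.6876, 0.0082, 0.0568]
orientation: [0.947, 0.322, 0.001, 0.0]
wrist_force: [0.7, -0.6, 4.3]
gripper_width: 0.151
grip_force: 29.9
```

Emit:
drive_tool:
  motion:
    - {"linear": [0, 0, 0], "angular": [0, 0, -0.5], "gripper": 0}
    - {"linear": [0, 0, 0], "angular": [0, 0, -0.5], "gripper": 0}
    - {"linear": [0, 0, 0], "angular": [0, 0, -0.5], "gripper": 0}
    - {"linear": [0, 0, 0], "angular": [0, 0, -0.5], "gripper": 0}
    - {"linear": [0, 0, 0], "angular": [0, 0, 0], "gripper": 0}
    - {"linear": [0, 0, 0], "angular": [0, 0, 0], "gripper": 0}
    - {"linear": [0, 0, 0], "angular": [0, 0, 0], "gripper": 0}
    - {"linear": [0, 0, 0], "angular": [0, 0, 0], "gripper": 0}
    - {"linear": [0, 0, 0], "angular": [0, 0, 0], "gripper": 0}
    - {"linear": [0, 0, 0], "angular": [0, 0, 0], "gripper": 0}

```text
clock: 53.35
tool_pos: [0.6877, 0.0082, 0.0568]
orientation: [0.974, 0.228, 0.001, 0.0]
wrist_force: [0.5, 0.2, 5.3]
gripper_width: 0.148
grip_force: 29.9
```

```bash
python3 - <<'E'
from h import *
s=st();print(s["moment"])
E
```

```text
t 53.35 pos [0.6877 0.0082 0.0568] z [ 0.0018 -0.0003 -1.    ] ydir deg -63.66 q [-0.0994  0.79    1.2225 -0.0001  1.1272  1.0117] F [0.453  0.2438 5.3063] w 0.148 g 29.9
[-0.0818 -0.1039 -0.029 ]
```

Emit:
drive_tool:
  motion:
    - {"linear": [0, 0, 0], "angular": [0, 0, -0.3], "gripper": 0}
    - {"linear": [0, 0, 0], "angular": [0, 0, -0.3], "gripper": 0}
    - {"linear": [0, 0, 0], "angular": [0, 0, -0.3], "gripper": 0}
    - {"linear": [0, 0, 0], "angular": [0, 0, -0.3], "gripper": 0}
    - {"linear": [0, 0, 0], "angular": [0, 0, -0.3], "gripper": 0}
    - {"linear": [0, 0, 0], "angular": [0, 0, 0], "gripper": 0}
    - {"linear": [0, 0, 0], "angular": [0, 0, 0], "gripper": 0}
    - {"linear": [0, 0, 0], "angular": [0, 0, 0], "gripper": 0}
    - {"linear": [0, 0, 0], "angular": [0, 0, 0], "gripper": 0}
    - {"linear": [0, 0, 0], "angular": [0, 0, 0], "gripper": 0}

```text
clock: 54.6
tool_pos: [0.6877, 0.0082, 0.0568]
orientation: [0.988, 0.155, 0.001, 0.001]
wrist_force: [0.6, 0.0, 5.7]
gripper_width: 0.155
grip_force: 31.0
```

```bash
python3 - <<'E'
from h import *
s=st();print(s["moment"])
E
```

```text
t 54.6 pos [0.6877 0.0082 0.0568] z [ 0.0018 -0.0008 -1.    ] ydir deg -72.17 q [-0.0992  0.79    1.2225 -0.0006  1.1271  1.1606] F [0.5771 0.0226 5.6599] w 0.155 g 31.0
[-0.0847 -0.0799  0.7268]
```

Emit:
drive_tool:
  motion:
    - {"linear": [0, 0, 0], "angular": [0, 0, 0], "gripper": 0.3}
    - {"linear": [0, 0, 0], "angular": [0, 0, 0], "gripper": 0.5}
    - {"linear": [0, 0, 0], "angular": [0, 0, 0], "gripper": 0.5}
    - {"linear": [0, 0, 0.2], "angular": [0, 0, 0], "gripper": 0.5}
    - {"linear": [0, 0, 0.3], "angular": [0, 0, 0], "gripper": 0.5}
    - {"linear": [-0.035, -0.186, 0.3], "angular": [0, 0, 1], "gripper": 0.5}
    - {"linear": [-0.035, -0.186, 0.2], "angular": [0, 0, 1], "gripper": 0.5}
    - {"linear": [-0.035, -0.186, 0], "angular": [0, 0, 1], "gripper": 0.5}
    - {"linear": [0, 0, 0], "angular": [0, 0, 1], "gripper": 0.5}
    - {"linear": [0, 0, 0], "angular": [0, 0, 1], "gripper": 0.5}

```text
clock: 55.85
tool_pos: [0.671, -0.076, 0.2059]
orientation: [0.919, 0.395, -0.0, -0.0]
wrist_force: [0.1, 0.6, -0.5]
gripper_width: 0.501
grip_force: 0.0
```

Emit:
drive_tool:
  motion:
    - {"linear": [0, 0, 0], "angular": [0, 0, 1], "gripper": 0.5}
    - {"linear": [0, 0, 0], "angular": [0, 0, 1], "gripper": 0.5}
    - {"linear": [0, 0, 0], "angular": [0, 0, 1], "gripper": 0.5}
    - {"linear": [0, 0, 0], "angular": [0, 0, 1], "gripper": 0.5}
    - {"linear": [0, 0, 0], "angular": [0, 0, 1], "gripper": 0.5}
    - {"linear": [0, 0, 0], "angular": [0, 0, 1], "gripper": 0.5}
    - {"linear": [0, 0, 0], "angular": [0, 0, 1], "gripper": 0.5}
    - {"linear": [0, 0, 0], "angular": [0, 0, 1], "gripper": 0.5}
    - {"linear": [0, 0, 0], "angular": [0, 0, 1], "gripper": 0.5}
    - {"linear": [0, 0, 0], "angular": [0, 0, 1], "gripper": 0.5}

```text
clock: 57.1
tool_pos: [0.6711, -0.0754, 0.2058]
orientation: [0.617, 0.787, -0.0, -0.0]
wrist_force: [0.3, 0.4, 0.3]
gripper_width: 0.503
grip_force: 0.0
```

Emit:
drive_tool:
  motion:
    - {"linear": [0, 0, 0], "angular": [0, 0, 1], "gripper": 0.5}
    - {"linear": [0, 0, 0], "angular": [0, 0, 1], "gripper": 0.5}
    - {"linear": [0, 0, 0], "angular": [0, 0, 1], "gripper": 0.5}
    - {"linear": [0, 0, 0], "angular": [0, 0, 1], "gripper": 0.5}
    - {"linear": [0, 0, 0], "angular": [0, 0, 1], "gripper": 0.5}
    - {"linear": [0, 0, 0], "angular": [0, 0, 1], "gripper": 0.5}
    - {"linear": [0, 0, 0], "angular": [0, 0, 1], "gripper": 0.5}
    - {"linear": [0, 0, 0], "angular": [0, 0, 1], "gripper": 0.5}
    - {"linear": [0, 0, 0], "angular": [0, 0, 0], "gripper": 0.5}
    - {"linear": [0, 0, 0], "angular": [0, 0, 0], "gripper": 0.5}

```text
clock: 58.35
tool_pos: [0.6712, -0.0754, 0.206]
orientation: [0.264, 0.964, 0.0, -0.0]
wrist_force: [0.1, -0.3, 0.5]
gripper_width: 0.5
grip_force: 0.0
```

```bash
python3 - <<'E'
from h import *
s=st();print(s["moment"])
E
```

```text
t 58.35 pos [ 0.6712 -0.0754  0.206 ] z [-0.0002  0.0002 -1.    ] ydir deg 59.36 q [-0.2253  0.6422  1.0827  0.0001  1.4169 -1.2614] F [ 0.0856 -0.2729  0.477 ] w 0.5 g 0.0
[ 0.0325 -0.1526 -0.0364]
```

Emit:
drive_tool:
  motion:
    - {"linear": [0.004, 0, -0.25], "angular": [0, 0, 0.28], "gripper": 0.5}
    - {"linear": [0, 0, -0.25], "angular": [0, 0, 0], "gripper": 0.5}
    - {"linear": [0, 0, -0.2], "angular": [0, 0, 0], "gripper": 0.5}
    - {"linear": [0, 0, -0.15], "angular": [0, 0, 0], "gripper": 0.5}
    - {"linear": [0, 0, -0.1], "angular": [0, 0, 0], "gripper": 0.5}
    - {"linear": [0, 0, -0.047], "angular": [0, 0, 0], "gripper": 0.5}
    - {"linear": [0, 0, 0], "angular": [0, 0, 0], "gripper": 0.3}
    - {"linear": [0, 0, 0], "angular": [0, 0, 0], "gripper": 0.2}
    - {"linear": [0, 0, 0], "angular": [0, 0, 0], "gripper": 0}
    - {"linear": [0, 0, 0], "angular": [0, 0, 0], "gripper": 0}

```text
clock: 59.6
tool_pos: [0.6721, -0.0754, 0.0573]
orientation: [0.25, 0.968, 0.0, 0.0]
wrist_force: [0.2, -0.1, 1.5]
gripper_width: 0.148
grip_force: 29.9
```

Emit:
drive_tool:
  motion:
    - {"linear": [0, 0, 0], "angular": [0, 0, 0], "gripper": 0}
    - {"linear": [0, 0, 0], "angular": [0, 0, 0], "gripper": 0}
    - {"linear": [0, 0, 0], "angular": [0, 0, -0.5], "gripper": 0}
    - {"linear": [0, 0, 0], "angular": [0, 0, -0.9], "gripper": 0}
    - {"linear": [0, 0, 0], "angular": [0, 0, -0.9], "gripper": 0}
    - {"linear": [0, 0, 0], "angular": [0, 0, -0.9], "gripper": 0}
    - {"linear": [0, 0, 0], "angular": [0, 0, -0.9], "gripper": 0}
    - {"linear": [0, 0, 0], "angular": [0, 0, -0.9], "gripper": 0}
    - {"linear": [0, 0, 0], "angular": [0, 0, -0.9], "gripper": 0}
    - {"linear": [0, 0, 0], "angular": [0, 0, -0.9], "gripper": 0}

```text
clock: 60.85
tool_pos: [0.6723, -0.0752, 0.0572]
orientation: [0.56, 0.829, 0.0, 0.001]
wrist_force: [-0.1, 1.3, 3.9]
gripper_width: 0.153
grip_force: 29.9
```

Emit:
drive_tool:
  motion:
    - {"linear": [0, 0, 0], "angular": [0, 0, -0.9], "gripper": 0}
    - {"linear": [0, 0, 0], "angular": [0, 0, -0.9], "gripper": 0}
    - {"linear": [0, 0, 0], "angular": [0, 0, -0.9], "gripper": 0}
    - {"linear": [0, 0, 0], "angular": [0, 0, -0.9], "gripper": 0}
    - {"linear": [0, 0, 0], "angular": [0, 0, -0.9], "gripper": 0}
    - {"linear": [0, 0, 0], "angular": [0, 0, -0.9], "gripper": 0}
    - {"linear": [0, 0, 0], "angular": [0, 0, -0.9], "gripper": 0}
    - {"linear": [0, 0, 0], "angular": [0, 0, -0.9], "gripper": 0}
    - {"linear": [0, 0, 0], "angular": [0, 0, -0.9], "gripper": 0}
    - {"linear": [0, 0, 0], "angular": [0, 0, -0.9], "gripper": 0}

```text
clock: 62.1
tool_pos: [0.6726, -0.0753, 0.0573]
orientation: [0.864, 0.503, 0.001, 0.001]
wrist_force: [0.5, 1.4, 3.8]
gripper_width: 0.152
grip_force: 29.9
```

```bash
python3 - <<'E'
from h import *
s=st();print(s["moment"])
E
```

```text
t 62.1 pos [ 0.6726 -0.0753  0.0573] z [ 0.002  -0.0002 -1.    ] ydir deg -29.61 q [-0.2247  0.7707  1.2617  0.0003  1.1072  0.2919] F [0.5273 1.44   3.8494] w 0.152 g 29.9
[ 0.1559 -0.0967  0.0232]
```

Emit:
drive_tool:
  motion:
    - {"linear": [0, 0, 0], "angular": [0, 0, -0.9], "gripper": 0}
    - {"linear": [0, 0, 0], "angular": [0, 0, -0.9], "gripper": 0}
    - {"linear": [0, 0, 0], "angular": [0, 0, -0.9], "gripper": 0}
    - {"linear": [0, 0, 0], "angular": [0, 0, -0.9], "gripper": 0}
    - {"linear": [0, 0, 0], "angular": [0, 0, -0.9], "gripper": 0}
    - {"linear": [0, 0, 0], "angular": [0, 0, -0.9], "gripper": 0}
    - {"linear": [0, 0, 0], "angular": [0, 0, -0.6], "gripper": 0}
    - {"linear": [0, 0, 0], "angular": [0, 0, -0.4], "gripper": 0}
    - {"linear": [0, 0, 0], "angular": [0, 0, -0.3], "gripper": 0}
    - {"linear": [0, 0, 0], "angular": [0, 0, -0.3], "gripper": 0}

```text
clock: 63.35
tool_pos: [0.6726, -0.0755, 0.0572]
orientation: [0.984, 0.177, 0.001, 0.0]
wrist_force: [2.8, 1.4, 5.1]
gripper_width: 0.151
grip_force: 30.1
```

Emit:
drive_tool:
  motion:
    - {"linear": [0, 0, 0], "angular": [0, 0, -0.3], "gripper": 0}
    - {"linear": [0, 0, 0], "angular": [0, 0, -0.3], "gripper": 0}
    - {"linear": [0, 0, 0], "angular": [0, 0, 0], "gripper": 0}
    - {"linear": [0, 0, 0], "angular": [0, 0, 0], "gripper": 0}
    - {"linear": [0, 0, 0], "angular": [0, 0, 0], "gripper": 0}
    - {"linear": [0, 0, 0], "angular": [0, 0, 0], "gripper": 0}
    - {"linear": [0, 0, 0], "angular": [0, 0, 0], "gripper": 0}
    - {"linear": [0, 0, 0], "angular": [0, 0, 0], "gripper": 0}
    - {"linear": [0, 0, 0], "angular": [0, 0, 0], "gripper": 0}
    - {"linear": [0, 0, 0], "angular": [0, 0, 0], "gripper": 0}

```text
clock: 64.6
tool_pos: [0.6723, -0.0756, 0.0572]
orientation: [0.989, 0.148, 0.001, 0.001]
wrist_force: [1.1, 0.2, 6.6]
gripper_width: 0.154
grip_force: 31.0
```

```bash
python3 - <<'E'
from h import *
s=st();print(s["moment"])
E
```

```text
t 64.6 pos [ 0.6723 -0.0756  0.0572] z [ 0.0012 -0.0009 -1.    ] ydir deg -72.94 q [-0.2249  0.7707  1.2619 -0.0007  1.1076  1.0485] F [1.118  0.1643 6.5832] w 0.154 g 31.0
[ 0.0685 -0.1637  0.7136]
```

Both knobs reached their stops. Release, rise and clear away to look.

Emit:
drive_tool:
  motion:
    - {"linear": [0, 0, 0], "angular": [0, 0, 0], "gripper": 0.3}
    - {"linear": [0, 0, 0], "angular": [0, 0, 0], "gripper": 0.5}
    - {"linear": [0, 0, 0], "angular": [0, 0, 0], "gripper": 0.5}
    - {"linear": [0, 0, 0.2], "angular": [0, 0, 0], "gripper": 0.5}
    - {"linear": [0, 0, 0.4], "angular": [0, 0, 0], "gripper": 0.5}
    - {"linear": [0, 0, 0.4], "angular": [0, 0, 0], "gripper": 0.5}
    - {"linear": [-0.3, -0.2, 0.2], "angular": [0, 0, 0], "gripper": 0.5}
    - {"linear": [-0.3, -0.25, 0], "angular": [0, 0, 0], "gripper": 0.5}
    - {"linear": [-0.3, -0.25, 0], "angular": [0, 0, 0], "gripper": 0.5}
    - {"linear": [0, -0.2, 0], "angular": [0, 0, 0], "gripper": 0.5}

```text
clock: 65.85
tool_pos: [0.5337, -0.2112, 0.2368]
orientation: [0.989, 0.147, -0.001, -0.0]
wrist_force: [1.0, 0.9, -0.2]
gripper_width: 0.5
grip_force: 0.0
```

Emit:
drive_tool:
  motion:
    - {"linear": [0, -0.3, 0], "angular": [0, 0, 0], "gripper": 0.5}
    - {"linear": [-0.1, -0.3, 0], "angular": [0, 0, 0], "gripper": 0.5}
    - {"linear": [-0.1, -0.3, 0], "angular": [0, 0, 0], "gripper": 0.5}
    - {"linear": [0, 0, 0], "angular": [0, 0, 0], "gripper": 0.5}
    - {"linear": [0, 0, 0], "angular": [0, 0, 0], "gripper": 0.5}
    - {"linear": [0, 0, 0], "angular": [0, 0, 0], "gripper": 0.5}
    - {"linear": [0, 0, 0], "angular": [0, 0, 0], "gripper": 0.5}
    - {"linear": [0, 0, 0], "angular": [0, 0, 0], "gripper": 0.5}
    - {"linear": [0, 0, 0], "angular": [0, 0, 0], "gripper": 0.5}
    - {"linear": [0, 0, 0], "angular": [0, 0, 0], "gripper": 0.5}

```text
clock: 67.1
tool_pos: [0.5069, -0.3453, 0.2366]
orientation: [0.989, 0.148, -0.0, 0.0]
wrist_force: [-0.1, -0.1, -0.4]
gripper_width: 0.499
grip_force: 0.0
```

```bash
python3 - <<'E'
from h import *
s=st();t=manip.snapshot("top");a=manip.snapshot("side")
o=np.zeros((600,800,3),np.uint8)
o[:400,:400]=cv2.resize(t[140:240,225:325],(400,400),interpolation=cv2.INTER_CUBIC)
o[:300,400:]=cv2.resize(a[160:280,150:310],(400,300),interpolation=cv2.INTER_CUBIC)
o[300:,400:]=cv2.resize(t[100:280,130:370],(400,300),interpolation=cv2.INTER_CUBIC)
o[400:,:200]=cv2.resize(t[205:275,130:200],(200,200),interpolation=cv2.INTER_CUBIC)
cv2.imwrite("pics/c10.png",o[:,:,::-1])
E
```

```text
t 67.1 pos [ 0.5069 -0.3453  0.2366] z [ 0.     -0.0001 -1.    ] ydir deg -72.99 q [-0.7229  0.5006  1.2463 -0.0001  1.3946  0.551 ] F [-0.0693 -0.1134 -0.4166] w 0.499 g 0.0
```

View pics/c10.png

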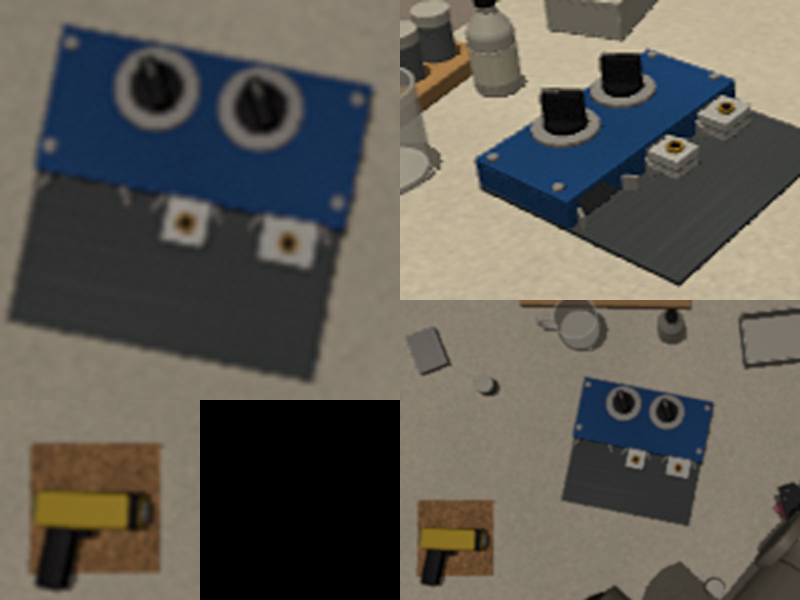

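```bash
python3 -c "
from bench import manip
print(manip.hand_in())"
```

```text
the job is handed in; nothing more can be done
None
```

I finished the job and handed it in at about 67 s: the thermometer gun is centred on the mat, the narrow and medium moulds are home against their stops (I saw no wide mould), and the left then right knob is at its end stop.

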